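Front the biscuits on the buffet tray with the bench scraper

ROBOT

A 6-joint arm with a two-finger parallel gripper is mounted at the origin on the work surface. World frame = base frame: x ahead of the robot, y to its left, z up, the work surface at z = 0. Lengths are in m, angles in degrees, forces in N, time in s.
With the tool pointing down it reaches from about 0.25 to 0.725 m from the base axis. Payload 9.7 kg.
Tool frame: the origin (TCP) lies at the very end of the fingers, on their centre line; the grasp point (between the pads) lies 19 mm behind it (bot.grip_depth is the distance from the TCP to the grasp point, in m); z points along the fingers, y is the direction in which the jaws open and shut (so a half turn about z gives the same grasp; the last joint's range is limited). The gripper opens to 85 mm and grips with 20 to 120 N. Pads are 22 mm wide; open, the fingers measure 114 mm over their backs; the gripper's body (76 mm by 85 mm) begins 54 mm behind the grasp point. The pads swing forward as they close: fully open they stand 13 mm farther back than shut.
Start: joints at [-74.313, 4.979, 10.078, 95.1, 0, 90], TCP at [0.149, -0.53, 0.231] pointing down, gripper open.
Joint ranges: [-179.16, 179.16], [-48.56, 103.87], [-65.8, 70.77], [-126.05, 130.52], [-82.76, 87.17], [-180, 180]. Speed limits (degrees/s): [127.2, 127.2, 147.25, 180, 180, 180].

INTERFACE

Orientations are given as [roll, pitch, yaw] about the fixed x, y, z axes, in that order (R = Rz(yaw) Ry(pitch) Rx(roll)).
In Python, from workcell import bot, viewer gives the robot as it stands.
- The arm moves only by the tool arm_command, never from a script. Its argument "motion" is a list of rows, each a list of 3 entries, a list of its own where there are three numbers: the opening, from 0 (shut) to 1 (fully open), then the shift along the tool's x, y, z in units of 60 mm (1.0 is 60 mm), then the turn, a rotation vector about the tool's x, y, z in units of 6 degrees (1.0 is 6 degrees). A call has 1 to 12 rows; each row shifts and turns the commanded pose from where the row before left it, along the tool's axes as they then stand; what a row does not reach is not made up. A row lasts 1/8 s, in which the tool goes at most 62.5 mm and 10.7 degrees, less where a joint would pass 70% of its speed; a pose out of reach is approached as far as the arm can. A call is refused whole if a number of a shift passes 1 or a number of a turn 1, either way. A call with a gripper value outside its range is refused whole. The fingers move at their own pace and stop on an object; "newtons" is the grip in N (left out, the last holds). Time passes only in rows, so rows that do not move let the fingers close. It gives the time, the measured TCP pose, the force and the opening at its end, in the units of the state.
- bot.get_obs(): the state, without advancing time (a new reading comes with each control period).
- viewer.camera(name): name is "scene" or "top"; returns the picture (400x640x3 uint8, blue, green, red); there is no depth.
- viewer.calibration(name): a dict with "fx", "fy", "cx", "cy" (pixels), "T" (4x4, takes a point from camera to world coordinates). Camera axes: x right, y down, z forward; pixel columns grow to the right and rows downward; lengths in m; the calibration is good to about 2 mm. A picture is of the moment at which its call begins. calibration takes no time and is no camera call.
- bot.job_done(): hands the job in, once; it reports no verdict.
The state is a dict: "time": time; "q": joint angles; "qd": joint speeds; "joint_efforts": joint torques, N m; "ee_pos": TCP position; "tcp_rot": TCP orientation; "wrist_force": force on the tool from outside, world axes, zero at the start; "torque": the same for the moment, N m; "opening": finger opening in m.
Only numpy, scipy, OpenCV 4.12 (cv2) and the standard library are available. Lean on these libraries where they do the work, as an engineer would, in place of code of your own. Each camera call takes 0.05 s, during which the arm holds its last target.

TASK

Take the bench scraper from its caddy and with its blade sweep the five biscuits forward along the tray, all together as one group and not one by one, under the glass shelf until you feel the whole group come up snug against the tray's far lip; press gently, they crack. Then stand the scraper back in its caddy. Touch the biscuits only with the scraper, keep them flat, do not knock the glass riser and leave the beaker, the carafe and the mug where they are.

Things in the scene. Friction and masses are not known exactly. Their poses are not given: they have to be found in the camera images.
- tray: Dark wooden serving tray, fixed to the counter, outer 330 (its x) x 180 (its y) x 24 mm high. Origin: underside centre; x runs along its length, about to the robot's right, towards the end that goes under the glass shelf; y points away from the robot. Floor 8 mm thick, lips 10 mm thick standing 16 mm above the floor; inside 310 x 160 mm.
- rim: The tray's far lip (end board), part of the tray. Origin: on its inner face, at mid width, on the underside of the tray (8 mm below the tray's floor); x points out of the tray (the way the biscuits are pushed), y along the lip. A spot on the tray at distance d short of the lip has x = -d here.
- biscuit1: One of five round butter biscuits (two of 40, one of 46, two of 52 mm across): this one 40 mm across, 15 mm thick, 20 to 34 g, brittle (cracks when pressed with more than about 12 N), lying loose and flat on the tray's floor. Origin: centre of its underside.
- biscuit2: One of five round butter biscuits (two of 40, one of 46, two of 52 mm across): this one 40 mm across, 15 mm thick, 20 to 34 g, brittle (cracks when pressed with more than about 12 N), lying loose and flat on the tray's floor. Origin: centre of its underside.
- biscuit3: One of five round butter biscuits (two of 40, one of 46, two of 52 mm across): this one 46 mm across, 15 mm thick, 20 to 34 g, brittle (cracks when pressed with more than about 12 N), lying loose and flat on the tray's floor. Origin: centre of its underside.
- biscuit4: One of five round butter biscuits (two of 40, one of 46, two of 52 mm across): this one 52 mm across, 15 mm thick, 20 to 34 g, brittle (cracks when pressed with more than about 12 N), lying loose and flat on the tray's floor. Origin: centre of its underside.
- biscuit5: One of five round butter biscuits (two of 40, one of 46, two of 52 mm across): this one 52 mm across, 15 mm thick, 20 to 34 g, brittle (cracks when pressed with more than about 12 N), lying loose and flat on the tray's floor. Origin: centre of its underside.
- scraper_grip (a point): Bench scraper (0.22 kg), centre of its handle: a round wooden bar 28 mm thick and 116 mm long, along the scraper's y, on top of the blade. Scraper axes: z from the blade's edge up to the handle, y along the edge, x normal to the blade. At the start it stands in the caddy, edge down where the caddy's floor meets its +x wall, leaning back about 34 degrees along the caddy's -x, with the handle beyond and above the caddy's wall on that side.
- scraper_edge (a point): Bench scraper, middle of its straight lower edge, 112 mm from the handle's centre. Steel blade 142 mm wide (y), 3 mm thick, 103 mm high. Same axes as scraper_grip.
- caddy: Narrow open steel box, fixed to the counter, outer 52 (its x) x 168 (its y) x 68 mm high, walls and floor 3 mm: an upright pocket 46 x 162 x 65 mm deep in which the scraper stands. Origin: underside centre; x points about to the robot's right, y along its length.
- riser: Buffet riser, fixed: clear glass shelf 220 (its x) x 340 (its y) x 8 mm, underside 200 mm above the counter, on four 12 mm square steel legs at its corners (at y = +-160 mm; x = 12 and 208 mm), with low side rails between them. Origin: on the counter below the middle of the shelf's edge that lies over the tray; x points about to the robot's right, away from the open part of the tray. The shelf reaches back over the last 90 to 110 mm of the tray before the far lip.
- beaker_mid (a point): Bystander: glass beaker, 80 mm across, 110 mm high, loose on the counter near the caddy. Point: half-way up its axis.
- carafe_mid (a point): Bystander: glass water carafe with wooden lid, 105 mm across, 214 mm high, loose on the counter. Point: on its axis, 100 mm up.
- cup: Bystander: white mug, 64 mm across, 55 mm high, standing on the glass shelf. Origin: underside centre.
Mind the look-alikes: they are no part of the job. What is shaped like the biscuit3 but purple is not meant. Leave any green look-alike of the biscuit4 alone.

How it is judged:
By the outcome, as a careful person would: the job done as asked, in the order asked, and still so for the second after the job is handed in, with the robot touching nothing.
It also fails if it takes over 67 s, if anything falls off the work surface, if the arm or the gripper's body presses on something with over 40 N, if the wrist force passes 120 N, or if a joint passes its speed limit or range.

## Working session

There is one attempt and no reset: what is moved stays moved. The work goes in short steps, Python scripts to look and compute and a tool call to move; the robot and the scene stay as the last step left them, time stands still between calls to the robot, and variables do not carry over. Pictures are saved under pics/ and viewed, and the job is handed in when it is done.

Besides the shell and the picture viewer there is one more tool, called after "Emit:" in YAML: its name, and indented under it one key for each argument. arm_command: Moves the arm, as the interface text tells. Its arguments: {"type":"object","properties":{"motion":{"type":"array"},"newtons":{"type":"number"}},"required":["motion"]}

```bash
mkdir -p pics; ls; python3 - <<'E'
from workcell import bot, viewer
import cv2
for n in("scene","top"):
    cv2.imwrite(f"pics/{n}0.png",viewer.camera(n)); c=viewer.calibration(n); print(n,c["fx"],c["fy"],c["cx"],c["cy"]); print(c["T"])
print(bot.get_obs(), bot.grip_depth)
E
```

```text
pics
scene 405.2853195876692 405.2853195876692 317.1083099411084 207.98968252201183
[[-0.29866996  0.72085076 -0.62543619  1.10315178]
 [ 0.95434825  0.22287361 -0.19886368  0.15484854]
 [-0.00395781 -0.65627855 -0.75450832  0.857482  ]
 [ 0.          0.          0.          1.        ]]
top 441.49612926685484 441.49612926685484 312.2750590095606 205.79207753317436
[[-0.00265558 -0.99400324  0.10931838  0.38325612]
 [-0.99997661  0.00332865  0.00597498 -0.06206758]
 [-0.00630303 -0.10929995 -0.99398883  1.28018109]
 [ 0.          0.          0.          1.        ]]
{'time': 0.1, 'q': array([-7.43125401e+01,  5.00665011e+00,  1.00392003e+01,  9.50999503e+01,
        1.54435363e-04,  9.00003644e+01]), 'qd': array([-0.00924417,  0.00192981,  0.0150556 ,  0.02034228,  0.03054946,
        0.09895129]), 'joint_efforts': array([-4.73648088e-04, -5.21561730e+01,  4.65654016e+01,  1.60199666e-02,
        1.03476216e-05, -8.34380671e-06]), 'ee_pos': array([ 0.14865858, -0.52931158,  0.23066828]), 'tcp_rot': array([-1.79932600e+02, -1.54006558e-04,  1.56870953e+01]), 'wrist_force': array([-0.48492204, -0.36725918, -0.86819028]), 'torque': array([ 0.0107489 , -0.10176072, -0.00215766]), 'opening': 0.08572100775993304} 0.0187
```

View pics/scene0.png

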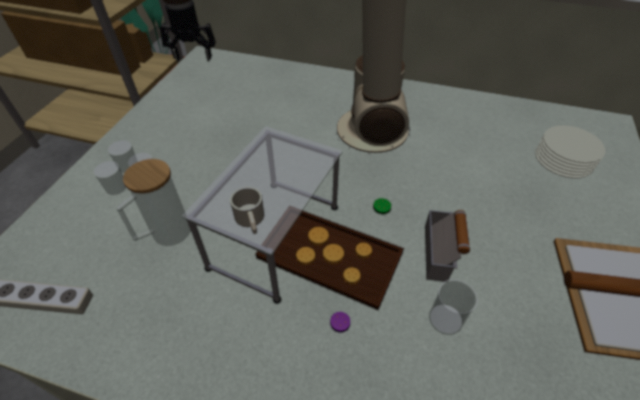

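View pics/top0.png

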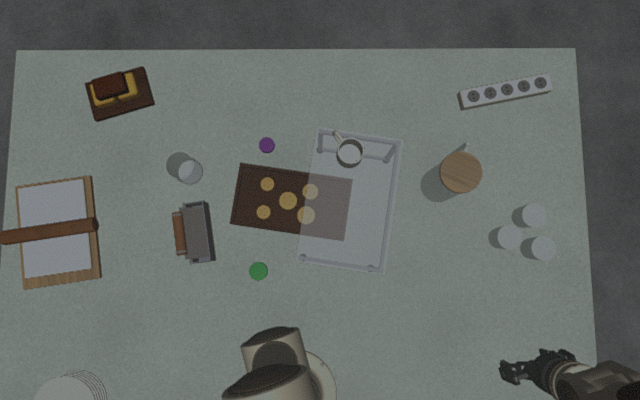

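The scene view shows the tray at about (330,260) with five biscuits, the glass shelf to its left, and the caddy with handle at (440,240). In the top view the tray spans (232–352,163–240), the caddy is near (198,232) and the handle near (180,233). The purple and green decoys lie off the tray.

```bash
python3 - <<'E'
import cv2
t=cv2.imread("pics/top0.png"); s=cv2.imread("pics/scene0.png")
cv2.imwrite("pics/t1.png",cv2.resize(t[120:280,150:310],None,fx=3.7,fy=3.7,interpolation=cv2.INTER_CUBIC))
cv2.imwrite("pics/t2.png",cv2.resize(t[120:280,220:420],None,fx=3.7,fy=3.7,interpolation=cv2.INTER_CUBIC))
cv2.imwrite("pics/s1.png",cv2.resize(s[190:340,240:480],None,fx=3.3,fy=3.3,interpolation=cv2.INTER_CUBIC))
E
```

```text
(no output)
```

View pics/t1.png

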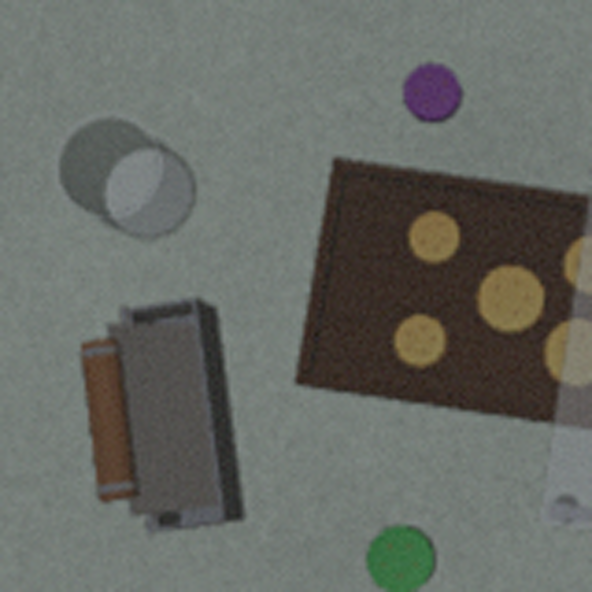

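View pics/t2.png

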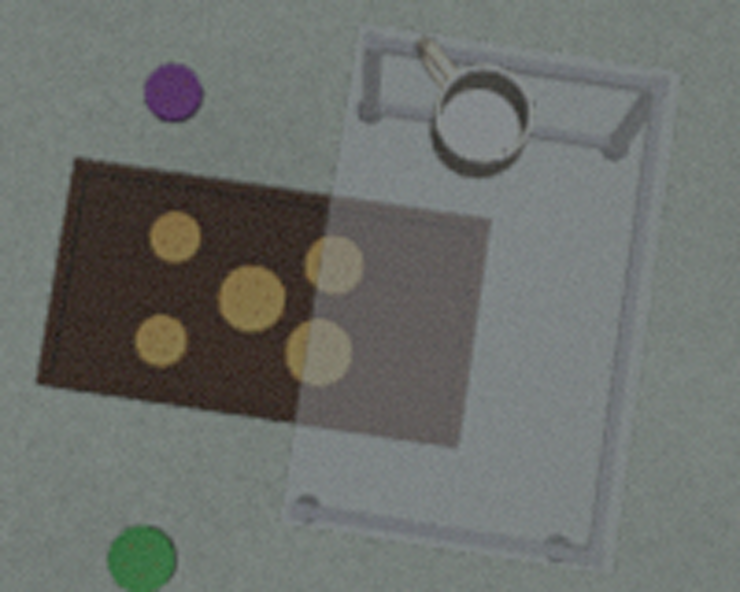

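View pics/s1.png

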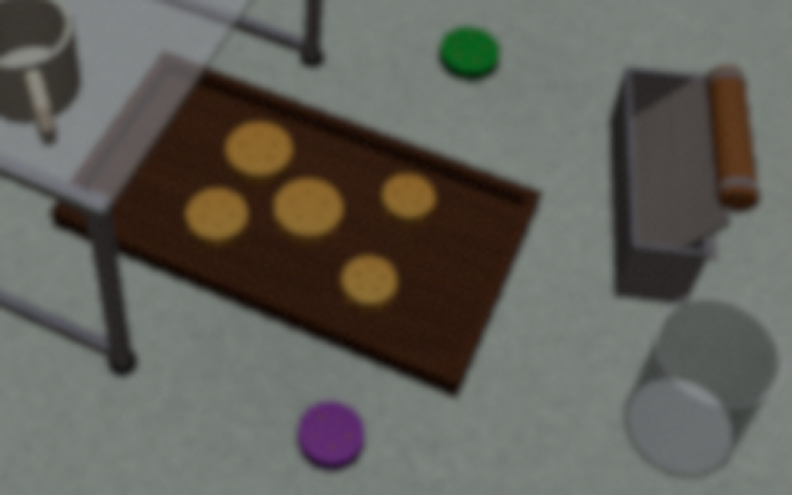

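```bash
cat > h.py <<'E'
import numpy as np, cv2
from scipy.spatial.transform import Rotation as Ro
from workcell import bot, viewer
def ray(n,u,v):
    c=viewer.calibration(n);d=np.array([(u-c["cx"])/c["fx"],(v-c["cy"])/c["fy"],1.]);T=np.array(c["T"]);return T[:3,3],T[:3,:3]@d
def plane(n,u,v,z):
    o,d=ray(n,u,v);return o+d*(z-o[2])/d[2]
def tri(a,b):
    o1,d1=ray("top",*a);o2,d2=ray("scene",*b)
    s,*_=np.linalg.lstsq(np.c_[d1,-d2],o2-o1,rcond=None);p,q=o1+s[0]*d1,o2+s[1]*d2
    return (p+q)/2,np.linalg.norm(p-q)
def proj(n,p):
    c=viewer.calibration(n);T=np.array(c["T"]);q=T[:3,:3].T@(np.asarray(p)-T[:3,3]);return np.array([c["fx"]*q[0]/q[2]+c["cx"],c["fy"]*q[1]/q[2]+c["cy"]])
def R(): return Ro.from_euler('xyz',bot.get_obs()["tcp_rot"],degrees=True)
E
python3 - <<'E'
from h import *
np.set_printoptions(precision=4,suppress=True)
t=cv2.imread("pics/top0.png"); s=cv2.imread("pics/scene0.png")
f=lambda u,v:(u/3.7+220,v/3.7+120)
print("tray corners")
C=[plane("top",*f(*p),0.024) for p in [(76,158),(38,384),(459,447),(490,218)]]
for c in C: print(c)
print([np.linalg.norm(C[i]-C[(i+1)%4]) for i in range(4)], np.mean(C,0))
# biscuits
for n,im in(("top",t),("scene",s)):
    h=cv2.cvtColor(im,cv2.COLOR_BGR2HSV)
    m=cv2.inRange(h,(8,50,90),(35,255,255))
    k,l,st,ce=cv2.connectedComponentsWithStats(m)
    for i in range(1,k):
        if st[i][4]>60 and 230<ce[i][0]<420 and 160<ce[i][1]<300:
            cnt=max(cv2.findContours((l==i).astype(np.uint8),0,1)[0],key=len)
            (u,v),r=cv2.minEnclosingCircle(cnt); P=plane(n,*ce[i],0.022)
            print(n,ce[i],st[i][4],"xy",P[:2])
    m=cv2.inRange(h,(3,100,50),(12,255,255)); 
    k,l,st,ce=cv2.connectedComponentsWithStats(m)
    for i in range(1,k):
        if st[i][4]>60: print(" brown",n,ce[i],st[i], cv2.minAreaRect(np.argwhere(l==i)[:,::-1].astype(np.float32)))
E
```

```text
tray corners
[0.6477 0.1529 0.024 ]
[0.4706 0.1796 0.024 ]
[ 0.4212 -0.1444  0.024 ]
[ 0.5989 -0.1704  0.024 ]
[np.float64(0.17910997955838234), np.float64(0.32772148566470466), np.float64(0.17959627100935655), np.float64(0.32697817083053804)] [0.5346 0.0044 0.024 ]
top [266.9267 183.5333] 150 xy [0.5867 0.0762]
top [287.5954 200.271 ] 262 xy [0.5378 0.0163]
top [263.1731 211.5128] 156 xy [0.5056 0.0862]
top [300.1585 214.1341] 82 xy [ 0.4977 -0.0198]
 brown top [107.9881  84.6301] [ 90  73  35  24 419] ((107.132080078125, 84.9622573852539), (18.131593704223633, 31.867650985717773), 74.05460357666016)
 brown top [ 50.4113 229.8894] [ 10 218  83  25 479] ((51.75191116333008, 230.18814086914062), (13.439303398132324, 83.16016387939453), 81.75367736816406)
 brown top [179.2248 236.1163] [174 222  11  29 129] ((179.07261657714844, 235.93972778320312), (27.741470336914062, 8.636494636535645), 83.9909896850586)
scene [318.  234.5] 266 xy [ 0.4966 -0.036 ]
scene [363.3529 248.9294] 170 xy [0.5063 0.0862]
scene [332.9832 252.2492] 297 xy [0.5386 0.0162]
scene [305.2128 254.2723] 235 xy [ 0.5648 -0.0481]
scene [351.5051 274.2653] 196 xy [0.5867 0.0759]
 brown scene [458.1875 229.2188] [455 213  13  32  64] ((460.3480529785156, 228.24842834472656), (30.82358741760254, 10.085135459899902), 83.8844985961914)
 brown scene [341.0676 241.9392] [329 234  27  17 148] ((341.8830871582031, 242.33409118652344), (27.93820571899414, 7.881216526031494), 19.29004669189453)
```

```bash
python3 - <<'E'
from h import *
np.set_printoptions(precision=4,suppress=True)
t=cv2.imread("pics/top0.png"); s=cv2.imread("pics/scene0.png")
f=lambda u,v:(u/3.7+150,v/3.7+120)
g=lambda u,v:(u/3.3+240,v/3.3+190)
print("handle",tri(f(108,420),g(734,137)))
print(tri(f(97,346),g(727,75)),tri(f(119,497),g(740,198)))
print("caddy rim corners")
for p in [(123,311),(200,301),(152,528),(222,520)]: print(plane("top",*f(*p),.068)[:2])
print("caddy base right");
for p in [(215,308),(243,518)]: print(plane("top",*f(*p),.0)[:2])
print("caddy scene rim")
for p in [(628,70),(632,246),(712,257)]: print(plane("scene",*g(*p),.068)[:2])
print("beaker base",plane("top",*f(150,194),0)[:2],plane("scene",*g(683,425),0)[:2])
# tray frame
c=np.array([.5346,.0044]);d=np.array([-.150,-.989]);d/=np.linalg.norm(d);e=np.array([-d[1],d[0]])
for n,p in dict(a40=(.5867,.076),b40=(.506,.0862),m=(.538,.0163),l1=(.4966,-.036),l2=(.5648,-.0481)).items():
    p=np.array(p)-c; print(n,p@d,p@e)
# riser
f2=lambda u,v:(u/3.7+220,v/3.7+120)
for q in [(362,28),(286,520),(612,568),(676,75)]:
    P=plane("top",*f2(*q),.208)[:2]; print("riser",P,(P-c)@d,(P-c)@e)
E
python3 - <<'E'
import cv2
t=cv2.imread("pics/top0.png"); s=cv2.imread("pics/scene0.png")
a=cv2.resize(t[195:275,165:225],None,fx=7,fy=7,interpolation=2);b=cv2.resize(s[200:290,415:480],None,fx=6,fy=6,interpolation=2)
h=min(a.shape[0],b.shape[0]);import numpy as np
cv2.imwrite("pics/z.png",np.hstack([a[:h],b[:h]]))
E
```

```text
handle (array([0.4398, 0.304 , 0.0945]), np.float64(0.0018946250099481949))
(array([0.4838, 0.2769, 0.2036]), np.float64(0.0026678509445127534)) (array([ 0.384 ,  0.338 , -0.0429]), np.float64(0.0066265031198020205))
caddy rim corners
[0.5226 0.3024]
[0.5299 0.2449]
[0.3615 0.2763]
[0.3672 0.2247]
caddy base right
[0.5326 0.2501]
[0.3678 0.2245]
caddy scene rim
[0.3736 0.2269]
[0.5355 0.2496]
[0.5282 0.3035]
beaker base [0.6241 0.3041] [0.6226 0.3088]
a40 -0.07860299755714978 0.0407742415629121
b40 -0.07658642360618254 -0.040542813410200884
m -0.01227528911427821 0.0015771103832272842
l1 0.04564143053528677 -0.03151221697520805
l2 0.0473777914788893 0.0377310863159661
riser [ 0.6972 -0.07  ] 0.049179432350765453 0.17192031645629427
riser [ 0.3685 -0.0192] 0.04819973982208288 -0.16067947820974648
riser [ 0.3371 -0.2307] 0.2620812445233908 -0.1600475040614652
riser [ 0.6639 -0.2804] 0.26214960729017 0.1705650706161198
```

View pics/z.png

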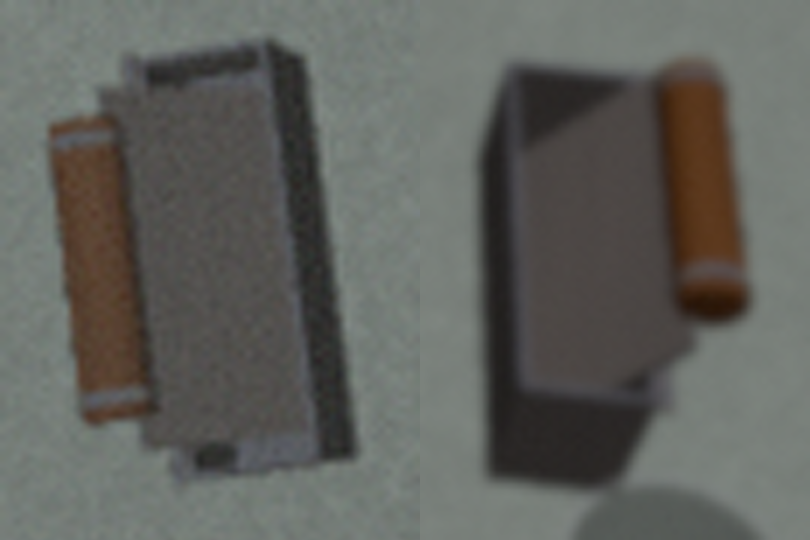

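Both views agree: the tray centre is (0.535, 0.004) with sides 0.327×0.179. The handle is at (0.440, 0.304, 0.095), against an expected z of 0.096. The caddy is at (0.446, 0.2625), and the shelf overlaps 106 mm of the tray. I'll raise the arm first and test which way joint 6 turns.

Emit:
arm_command:
  motion:
    - [0.6, [0, 0, -0.9], [0, 0, 0]]
    - [0.6, [0, 0, -0.9], [0, 0, 0]]
    - [0.6, [0, 0, -0.5], [0, 0, 1]]

```text
time: 0.48
ee_pos: [0.1487, -0.5295, 0.3718]
tcp_rot: [179.9, -0.0, 9.6]
wrist_force: [-0.0, -0.5, 0.9]
opening: 0.051
```

```bash
python3 -c "
from h import *
o=bot.get_obs();print(o['time'],o['q'],o['ee_pos'],o['tcp_rot'])"
```

```text
0.475 [-7.43133848e+01  1.12693333e+01  3.34209473e+01  1.12024056e+02
 -1.86089567e-03  9.61132553e+01] [ 0.14868342 -0.52946711  0.3717548 ] [ 1.79872969e+02 -1.17338836e-02  9.57337074e+00]
```

```bash
cat >> h.py <<'E'
def plan(target,Rt,n,p0=None,R0=None):
    """n equal world steps; prints tool-frame rows (units)"""
    o=bot.get_obs(); p0=o["ee_pos"] if p0 is None else np.array(p0); R0=R() if R0 is None else R0
    rv=(R0.inv()*Rt).as_rotvec(); out=[]
    if np.linalg.norm(rv)>np.radians(175): print("big rot")
    stp=(np.array(target)-p0)/n; Rc=R0
    for i in range(n):
        out.append((np.round(Rc.inv().apply(stp)/.06,2).tolist(),np.round(np.degrees(rv)/n/6,2).tolist())); Rc=Rc*Ro.from_rotvec(rv/n)
    return out
def fromaxes(x,z):
    x=np.array(x,float);z=np.array(z,float);z/=np.linalg.norm(z);x-=z*(x@z);x/=np.linalg.norm(x);return Ro.from_matrix(np.c_[x,np.cross(z,x),z])
CX=np.array([.146,-.989,0]);CX/=np.linalg.norm(CX);CY=np.array([-CX[1],CX[0],0])
TX=np.array([-.150,-.989,0]);TX/=np.linalg.norm(TX);TY=np.array([-TX[1],TX[0],0]);TC=np.array([.5346,.0044,0])
Z=np.array([0,0,1.])
E
python3 - <<'E'
from h import *
R0=R(); Rm=fromaxes([0,1,0],[0,0,-1]); Rt=fromaxes(-CY,[0,0,-1])
o=bot.get_obs()["ee_pos"]; A=np.array([.433,.349,.372])
yaw=9.57; n=30; Rc=R0; 
for i in range(n):
    st=(A-o)/n
    print(i,np.round(Rc.inv().apply(st)/.06,2).tolist()); Rc=Rc*Ro.from_euler('z',-5.95,degrees=True)
print(Rc.as_euler('xyz',degrees=True),Rt.as_euler('xyz',degrees=True))
E
```

```text
0 [0.24, -0.45, -0.0]
1 [0.28, -0.43, -0.0]
2 [0.33, -0.4, -0.0]
3 [0.36, -0.36, -0.0]
4 [0.4, -0.32, -0.0]
5 [0.43, -0.28, -0.0]
6 [0.46, -0.23, -0.0]
7 [0.48, -0.18, -0.0]
8 [0.5, -0.13, -0.0]
9 [0.51, -0.08, -0.0]
10 [0.51, -0.03, -0.0]
11 [0.51, 0.03, -0.0]
12 [0.51, 0.08, -0.0]
13 [0.5, 0.13, -0.0]
14 [0.48, 0.18, -0.0]
15 [0.46, 0.23, -0.0]
16 [0.43, 0.28, -0.0]
17 [0.4, 0.32, -0.0]
18 [0.37, 0.36, -0.0]
19 [0.33, 0.4, -0.0]
20 [0.28, 0.43, -0.0]
21 [0.24, 0.45, -0.0]
22 [0.19, 0.48, -0.0]
23 [0.14, 0.49, -0.0]
24 [0.09, 0.51, -0.0]
25 [0.03, 0.51, -0.0]
26 [-0.02, 0.51, -0.0]
27 [-0.07, 0.51, -0.0]
28 [-0.13, 0.5, -0.0]
29 [-0.18, 0.48, -0.0]
[-1.79873320e+02  1.50551454e-02 -1.71926626e+02] [-180.            0.         -171.60242743]
```

Emit:
arm_command:
  motion:
    - [0.6, [0.24, -0.45, 0], [0, 0, -0.99]]
    - [0.6, [0.28, -0.43, 0], [0, 0, -0.99]]
    - [0.6, [0.33, -0.4, 0], [0, 0, -0.99]]
    - [0.6, [0.36, -0.36, 0], [0, 0, -0.99]]
    - [0.6, [0.4, -0.32, 0], [0, 0, -0.99]]
    - [0.6, [0.43, -0.28, 0], [0, 0, -0.99]]
    - [0.6, [0.46, -0.23, 0], [0, 0, -0.99]]
    - [0.6, [0.48, -0.18, 0], [0, 0, -0.99]]
    - [0.6, [0.5, -0.13, 0], [0, 0, -0.99]]
    - [0.6, [0.51, -0.08, 0], [0, 0, -0.99]]

```text
time: 1.72
ee_pos: [0.2436, -0.2353, 0.3691]
tcp_rot: [-180.0, -0.0, 69.3]
wrist_force: [0.0, -0.1, 0.5]
opening: 0.0516
```

Emit:
arm_command:
  motion:
    - [0.6, [0.51, -0.03, 0], [0, 0, -0.99]]
    - [0.6, [0.51, 0.03, 0], [0, 0, -0.99]]
    - [0.6, [0.51, 0.08, 0], [0, 0, -0.99]]
    - [0.6, [0.5, 0.13, 0], [0, 0, -0.99]]
    - [0.6, [0.48, 0.18, 0], [0, 0, -0.99]]
    - [0.6, [0.46, 0.23, 0], [0, 0, -0.99]]
    - [0.6, [0.43, 0.28, 0], [0, 0, -0.99]]
    - [0.6, [0.4, 0.32, 0], [0, 0, -0.99]]
    - [0.6, [0.37, 0.36, 0], [0, 0, -0.99]]
    - [0.6, [0.33, 0.4, 0], [0, 0, -0.99]]

```text
time: 2.98
ee_pos: [0.3384, 0.0584, 0.3692]
tcp_rot: [-180.0, 0.0, 128.7]
wrist_force: [1.3, -0.2, 0.3]
opening: 0.0513
```

Emit:
arm_command:
  motion:
    - [0.6, [0.28, 0.43, 0], [0, 0, -0.99]]
    - [0.6, [0.24, 0.45, 0], [0, 0, -0.99]]
    - [0.6, [0.19, 0.48, 0], [0, 0, -0.99]]
    - [0.6, [0.14, 0.49, 0], [0, 0, -0.99]]
    - [0.6, [0.09, 0.51, 0], [0, 0, -0.99]]
    - [0.6, [0.03, 0.51, 0], [0, 0, -0.99]]
    - [0.6, [-0.02, 0.51, 0], [0, 0, -0.99]]
    - [0.6, [-0.07, 0.51, 0], [0, 0, -0.99]]
    - [0.6, [-0.13, 0.5, 0], [0, 0, -0.99]]
    - [0.6, [-0.18, 0.48, 0], [0, 0, -0.99]]

```text
time: 4.22
ee_pos: [0.4341, 0.351, 0.3689]
tcp_rot: [-180.0, -0.0, -171.9]
wrist_force: [0.3, 0.1, 0.9]
opening: 0.0514
```

Emit:
arm_command:
  motion:
    - [0.6, [0, 0, 0], [0.95, 0, 0]]
    - [0.6, [0, 0, 0], [0.95, 0, 0]]
    - [0.6, [0, 0, 0], [0.95, 0, 0]]
    - [0.6, [0, 0, 0], [0.95, 0, 0]]
    - [0.6, [0, 0, 0], [0.95, 0, 0]]
    - [0.6, [0, 0, 0], [0.95, 0, 0]]

```text
time: 4.97
ee_pos: [0.4307, 0.3373, 0.3446]
tcp_rot: [-146.7, 1.2, -171.4]
wrist_force: [-0.1, 0.1, 0.0]
opening: 0.0516
```

```bash
python3 - <<'E'
from h import *
o=bot.get_obs();print(o['time'],o['q'],o['ee_pos'],o['tcp_rot'])
zt=np.sin(np.radians(34))*CX-np.cos(np.radians(34))*Z
Rt=fromaxes(-CY,zt);H=np.array([.4398,.304,.0955])
G=H+.0187*zt; pre=G-.1*zt
print(pre,Rt.as_euler('xyz',degrees=True)); print(plan(pre,Rt,5))
E
```

```text
4.975 [ 50.67298367  29.53026625  47.00139914 130.43737287 -24.76981694
  47.49980285] [0.4306677  0.33725167 0.34458922] [-146.74170429    1.19214682 -171.36239925]
[0.43316062 0.34897496 0.16290075] [-146.            0.         -171.60242743]
[([-0.0, 0.36, 0.49], [0.02, 0.04, -0.02]), ([-0.0, 0.36, 0.49], [0.02, 0.04, -0.02]), ([-0.01, 0.37, 0.48], [0.02, 0.04, -0.02]), ([-0.01, 0.37, 0.48], [0.02, 0.04, -0.02]), ([-0.01, 0.37, 0.48], [0.02, 0.04, -0.02])]
```

Emit:
arm_command:
  motion:
    - [0.6, [0, 0.36, 0.49], [0, 0, 0]]
    - [0.6, [0, 0.36, 0.49], [0, 0, 0]]
    - [0.6, [0, 0.36, 0.48], [0, 0, 0]]
    - [0.6, [0, 0.36, 0.48], [0, 0, 0]]
    - [0.6, [0, 0.36, 0.48], [0, 0, 0]]
    - [0.6, [0, 0, 0], [0, 0, 0]]

```text
time: 5.72
ee_pos: [0.4314, 0.3473, 0.1626]
tcp_rot: [-146.7, 0.9, -171.4]
wrist_force: [0.7, -0.3, 0.7]
opening: 0.0512
```

```bash
cat > st.py <<'E'
from h import *
o=bot.get_obs();print(o['time'],o['q'].round(1),o['ee_pos'].round(4),o['tcp_rot'].round(1),o['wrist_force'].round(1),o['opening'])
E
python3 - <<'E'
from st import *
zt=np.sin(np.radians(34))*CX-np.cos(np.radians(34))*Z
Rt=fromaxes(-CY,zt);H=np.array([.4398,.304,.0955])
G=H+.0187*zt; pre=G-.1*zt
print(plan(pre,Rt,1),plan(G,Rt,3))
t=viewer.camera("top");s=viewer.camera("scene")
cv2.imwrite("pics/p1.png",np.hstack([cv2.resize(t[180:290,140:250],None,fx=3.6,fy=3.6,interpolation=2),cv2.resize(s[160:270,400:510],None,fx=3.6,fy=3.6,interpolation=2)]))
E
```

```text
5.725 [ 51.1  25.6  20.9 108.8 -24.4  47.9] [0.4314 0.3473 0.1626] [-146.7    0.9 -171.4] [ 0.7 -0.3  0.7] 0.051170828836814654
[([-0.03, 0.02, -0.02], [0.12, 0.15, -0.06])] [([-0.0, -0.0, 0.55], [0.04, 0.05, -0.02]), ([-0.01, 0.0, 0.55], [0.04, 0.05, -0.02]), ([-0.01, 0.0, 0.55], [0.04, 0.05, -0.02])]
```

View pics/p1.png

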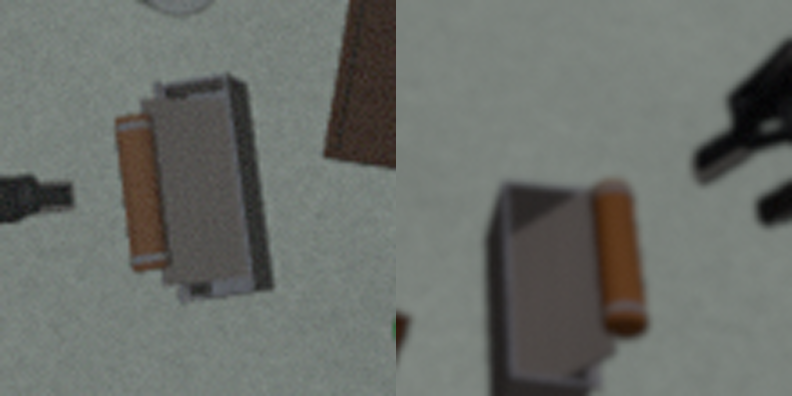

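The top crop shows the gripper at (60,192), in line with the middle of the handle at (140,192). The scene crop shows the jaws facing the handle. Next I'll advance along the tool axis.

Emit:
arm_command:
  motion:
    - [0.6, [-0.03, 0.02, -0.02], [0.12, 0.15, -0.06]]
    - [0.6, [0, 0, 0.55], [0, 0, 0]]
    - [0.6, [0, 0, 0.55], [0, 0, 0]]
    - [0.6, [0, 0, 0.55], [0, 0, 0]]
    - [0.6, [0, 0, 0], [0, 0, 0]]
  newtons: 30

```text
time: 6.45
ee_pos: [0.4419, 0.2945, 0.0829]
tcp_rot: [-146.1, 0.1, -171.7]
wrist_force: [0.1, -0.1, 0.4]
opening: 0.0509
```

```bash
python3 - <<'E'
from st import *
zt=np.sin(np.radians(34))*CX-np.cos(np.radians(34))*Z
Rt=fromaxes(-CY,zt);H=np.array([.4398,.304,.0955])
G=H+.0187*zt
print(plan(G,Rt,1))
t=viewer.camera("top");s=viewer.camera("scene")
cv2.imwrite("pics/p2.png",np.hstack([cv2.resize(t[180:290,140:250],None,fx=3.6,fy=3.6,interpolation=2),cv2.resize(s[180:290,400:510],None,fx=3.6,fy=3.6,interpolation=2)]))
E
```

```text
6.45 [ 47.2  22.5   7.9  98.2 -25.8  44.2] [0.4419 0.2945 0.0829] [-1.461e+02  1.000e-01 -1.717e+02] [ 0.1 -0.1  0.4] 0.05093690925628465
[([0.01, 0.02, 0.05], [0.02, 0.01, -0.02])]
```

View pics/p2.png

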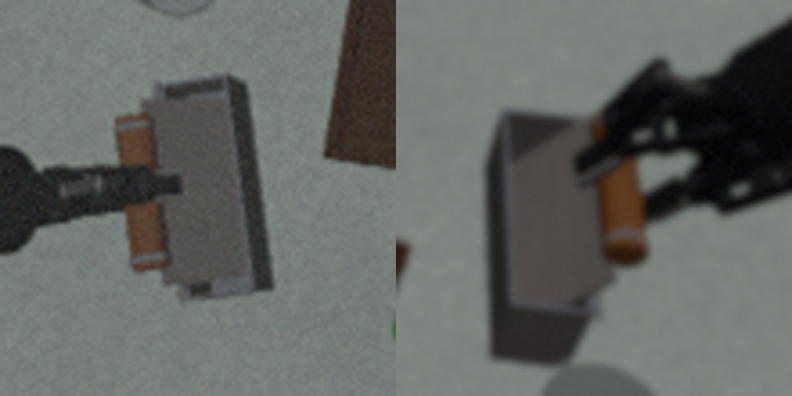

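The jaws straddle the handle at mid length, with one finger above it and one below. I'll close now.

Emit:
arm_command:
  motion:
    - [0.2, [0, 0.01, 0.03], [0, 0, 0]]
    - [0.2, [0, 0, 0], [0, 0, 0]]
    - [0.2, [0, 0, 0], [0, 0, 0]]
    - [0.2, [0, 0, 0], [0, 0, 0]]
    - [0.2, [0, 0, 0], [0, 0, 0]]
  newtons: 30

```text
time: 7.18
ee_pos: [0.4429, 0.2947, 0.0841]
tcp_rot: [-146.1, 0.3, -171.5]
wrist_force: [1.3, -6.0, 12.0]
opening: 0.027
```

Emit:
arm_command:
  motion:
    - [0.2, [0, -0.03, 0], [0, 0, 0]]
    - [0.2, [0, 0, 0], [0, 0, 0]]
  newtons: 60

```text
time: 7.42
ee_pos: [0.4429, 0.2945, 0.0843]
tcp_rot: [-146.2, 0.3, -171.5]
wrist_force: [0.4, 1.4, 7.0]
opening: 0.0262
```

Emit:
arm_command:
  motion:
    - [0.1, [0, 0, 0], [0, 0, 0]]
    - [0.1, [0, 0, 0], [0, 0, 0]]
  newtons: 110

```text
time: 7.68
ee_pos: [0.4429, 0.2946, 0.0845]
tcp_rot: [-146.2, 0.4, -171.5]
wrist_force: [-0.2, 1.4, 8.3]
opening: 0.0252
```

```bash
python3 - <<'E'
from st import *
print(R().inv().apply(o['wrist_force']), R().as_matrix().round(4).tolist(), o['torque'])
E
```

```text
7.675 [ 47.2  22.2   7.8  98.  -25.9  44. ] [0.4429 0.2946 0.0845] [-146.2    0.4 -171.5] [-0.2  1.4  8.3] 0.025213070868477294
[-0.02452049 -3.38960453 -7.69763536] [[-0.9891, -0.119, 0.0869], [-0.1473, 0.8228, -0.5489], [-0.0062, -0.5557, -0.8313]] [-0.26582761  0.07555369  0.09059098]
```

```bash
cat >> h.py <<'E'
REF=np.array([.4429,.2946,.0845]); RREF=Ro.from_euler('xyz',[-146.2,.4,-171.5],degrees=True); L=.098
def sweepR(lean=34): a=np.radians(lean); return fromaxes(-TY,np.sin(a)*TX-np.cos(a)*Z)
def tcp_for_edge(tx,ty,z,Rs): return TC*[1,1,0]+tx*TX+ty*TY+z*Z-L*Rs.as_matrix()[:,2]
def edge():
    e=bot.get_obs()["ee_pos"]+L*R().as_matrix()[:,2]; return e,(e-TC)@TX,(e-TC)@TY
E
python3 - <<'E'
from st import *
print("lift",plan(REF+.09*Z-.025*CX,R(),3))
Rs=sweepR(); up=tcp_for_edge(-.125,0,.09,Rs);dn=tcp_for_edge(-.125,0,.012,Rs)
print(plan(up,Rs,4,REF+.09*Z-.025*CX)); print(plan(dn,Rs,3,up,Rs),up,dn)
E
```

```text
7.675 [ 47.2  22.2   7.8  98.  -25.9  44. ] [0.4429 0.2946 0.0845] [-146.2    0.4 -171.5] [-0.2  1.4  8.3] 0.025213070868477294
lift [([-0.0, -0.16, -0.49], [0.0, 0.0, 0.0]), ([-0.0, -0.16, -0.49], [0.0, 0.0, 0.0]), ([-0.0, -0.16, -0.49], [0.0, 0.0, 0.0])]
[([-0.42, -0.52, 0.37], [0.01, 0.41, 0.58]), ([-0.47, -0.5, 0.35], [0.01, 0.41, 0.58]), ([-0.51, -0.47, 0.33], [0.01, 0.41, 0.58]), ([-0.55, -0.43, 0.31], [0.01, 0.41, 0.58])]
[([0.0, 0.24, 0.36], [0.0, 0.0, 0.0]), ([0.0, 0.24, 0.36], [0.0, 0.0, 0.0]), ([0.0, 0.24, 0.36], [0.0, 0.0, 0.0])] [0.56156177 0.18216791 0.17124568] [0.56156177 0.18216791 0.09324568]
```

Emit:
arm_command:
  motion:
    - [0.1, [0, -0.04, -0.12], [0, 0, 0]]
    - [0.1, [0, -0.08, -0.25], [0, 0, 0]]
    - [0.1, [0, -0.08, -0.25], [0, 0, 0]]
    - [0.1, [0, -0.08, -0.25], [0, 0, 0]]
    - [0.1, [0, -0.08, -0.25], [0, 0, 0]]
    - [0.1, [0, -0.08, -0.25], [0, 0, 0]]
    - [0.1, [0, -0.04, -0.1], [0, 0, 0]]
    - [0.1, [0, 0, 0], [0, 0, 0]]
  newtons: 110

```text
time: 8.68
ee_pos: [0.4384, 0.3186, 0.172]
tcp_rot: [-146.2, 0.2, -171.6]
wrist_force: [0.9, 0.3, -2.5]
opening: 0.0253
```

```bash
python3 - <<'E'
from st import *
Rs=sweepR(); up=tcp_for_edge(-.125,0,.09,Rs);print(edge())
print(plan(up,Rs,6))
t=viewer.camera("top");s=viewer.camera("scene")
cv2.imwrite("pics/p3.png",np.hstack([cv2.resize(t[180:290,140:250],None,fx=3.6,fy=3.6,interpolation=2),cv2.resize(s[180:290,400:510],None,fx=3.6,fy=3.6,interpolation=2)]))
E
```

```text
8.675 [ 48.9  23.5  19.1 109.  -25.2  45.9] [0.4384 0.3186 0.172 ] [-146.2    0.2 -171.6] [ 0.9  0.3 -2.5] 0.025271076186377115
(array([0.44669329, 0.26471999, 0.09053095]), np.float64(-0.24419465512675095), np.float64(-0.12594863126229142))
[([-0.28, -0.35, 0.24], [0.01, 0.27, 0.39]), ([-0.3, -0.34, 0.23], [0.01, 0.27, 0.39]), ([-0.32, -0.33, 0.22], [0.01, 0.27, 0.39]), ([-0.34, -0.31, 0.21], [0.01, 0.27, 0.39]), ([-0.36, -0.3, 0.2], [0.01, 0.27, 0.39]), ([-0.38, -0.28, 0.19], [0.01, 0.27, 0.39])]
```

View pics/p3.png

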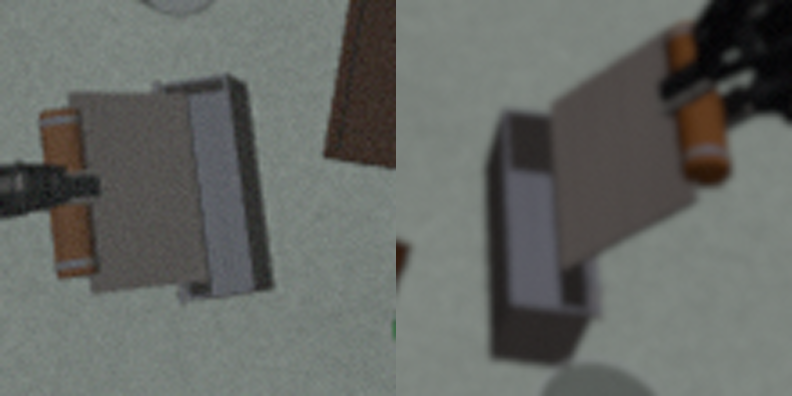

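The scraper is out of the caddy, held at mid handle with the blade level. In the top crop the edge runs (190,93)–(205,285).

```bash
python3 - <<'E'
from h import *
f=lambda u,v:(140+u/3.6,180+v/3.6); g=lambda u,v:(400+(u-396)/3.6,180+v/3.6)
a,b=tri(f(190,93),g(563,268)),tri(f(205,285),g(553,103)); print(a,b,(a[0]+b[0])/2,np.linalg.norm(a[0]-b[0]))
E
```

```text
(array([0.51481136, 0.27288752, 0.0899696 ]), np.float64(0.006114355218893434)) (array([0.37116357, 0.25604935, 0.08544302]), np.float64(0.00033922655289713485)) [0.44298747 0.26446844 0.08770631] 0.1447021195644853
```

Emit:
arm_command:
  motion:
    - [0.1, [-0.28, -0.35, 0.24], [0.01, 0.27, 0.39]]
    - [0.1, [-0.3, -0.34, 0.23], [0.01, 0.27, 0.39]]
    - [0.1, [-0.32, -0.33, 0.22], [0.01, 0.27, 0.39]]
    - [0.1, [-0.34, -0.31, 0.21], [0.01, 0.27, 0.39]]
    - [0.1, [-0.36, -0.3, 0.2], [0.01, 0.27, 0.39]]
    - [0.1, [-0.38, -0.28, 0.19], [0.01, 0.27, 0.39]]
    - [0.1, [0, 0, 0], [0, 0, 0]]

```text
time: 9.65
ee_pos: [0.5615, 0.1802, 0.1707]
tcp_rot: [-145.8, -0.1, 171.1]
wrist_force: [0.1, 0.6, -2.5]
opening: 0.0249
```

```bash
python3 - <<'E'
from st import *
Rs=sweepR(); dn=tcp_for_edge(-.125,0,.03,Rs);print(edge())
print(plan(dn,Rs,3))
t=viewer.camera("top");s=viewer.camera("scene")
cv2.imwrite("pics/p4.png",np.hstack([cv2.resize(t[150:260,200:310],None,fx=3.6,fy=3.6,interpolation=2),cv2.resize(s[180:290,330:440],None,fx=3.6,fy=3.6,interpolation=2)]))
E
```

```text
9.65 [ 30.   30.7  28.6 111.1 -25.9  44.3] [0.5615 0.1802 0.1707] [-1.458e+02 -1.000e-01  1.711e+02] [ 0.1  0.6 -2.5] 0.02488535190201838
(array([0.55293285, 0.12577399, 0.08963699]), np.float64(-0.12275069701767606), np.float64(-7.488967316067463e-05))
[([0.0, 0.19, 0.27], [-0.01, -0.01, -0.01]), ([0.0, 0.19, 0.27], [-0.01, -0.01, -0.01]), ([0.0, 0.19, 0.27], [-0.01, -0.01, -0.01])]
```

View pics/p4.png

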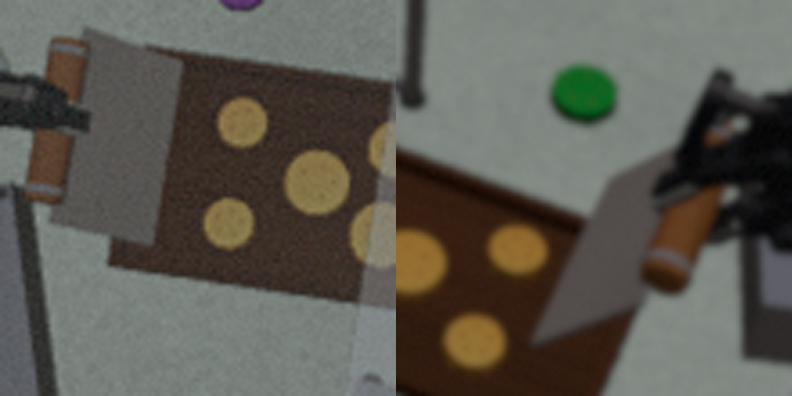

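```bash
python3 - <<'E'
from h import *
f=lambda u,v:(200+u/3.6,150+v/3.6); g=lambda u,v:(330+(u-396)/3.6,180+v/3.6)
for p in[(183,62),(153,246)]:
    P=plane("top",*f(*p),.089); print(P,(P-TC)@TX,(P-TC)@TY)
P,e=tri(f(183,62),g(531,345));print(P,e,(P-TC)@TX,(P-TC)@TY)
E
```

```text
[0.62126606 0.11335606 0.089     ] -0.12071997485748855 0.06934779388695601
[0.4807203  0.13418078 0.089     ] -0.12023391053329704 -0.07273156436157441
[0.62121257 0.11512913 0.08758316] 0.003184725443048833 -0.12246497821574197 0.06902903241042929
```

The blade is square to the tray within 0.5 mm and centred within 2 mm, with the edge span behind the rear biscuits. I'll lower it next.

Emit:
arm_command:
  motion:
    - [0.1, [-0.02, 0.19, 0.27], [0, 0, 0]]
    - [0.1, [-0.01, 0.19, 0.27], [0, 0, 0]]
    - [0.1, [0, 0.19, 0.27], [0, 0, 0]]
    - [0.1, [0, 0.08, 0.11], [0, 0, 0]]
    - [0.1, [0, 0.07, 0.11], [0, 0, 0]]
    - [0.1, [0, 0, 0], [0, 0, 0]]

```text
time: 10.5
ee_pos: [0.5625, 0.183, 0.0961]
tcp_rot: [-145.8, -0.0, 171.3]
wrist_force: [-0.5, -0.6, -2.0]
opening: 0.0251
```

```bash
python3 - <<'E'
from st import *
print(edge())
t=viewer.camera("top");s=viewer.camera("scene")
cv2.imwrite("pics/p5.png",np.hstack([cv2.resize(t[150:260,200:310],None,fx=3.6,fy=3.6,interpolation=2),cv2.resize(s[200:310,310:420],None,fx=3.6,fy=3.6,interpolation=2)]))
E
```

```text
10.5 [ 30.2  31.3  21.3 103.1 -25.9  44.2] [0.5625 0.183  0.0961] [-145.8   -0.   171.3] [-0.5 -0.6 -2. ] 0.025109592238149774
(array([0.5541037 , 0.12857304, 0.01500316]), np.float64(-0.1256936725238385), np.float64(0.0006629983964864909))
```

View pics/p5.png

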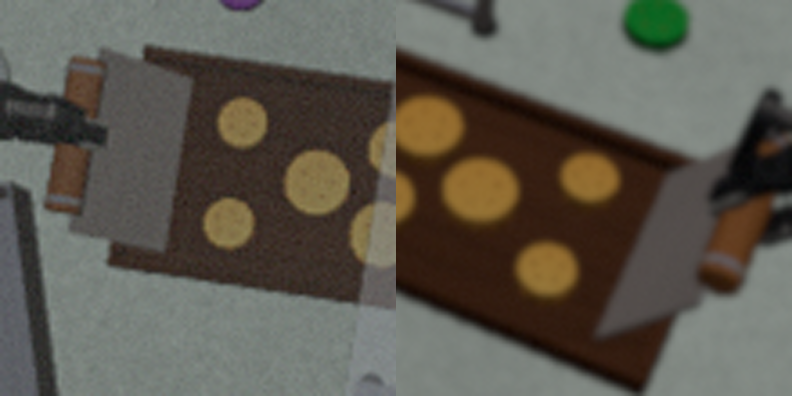

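Emit:
arm_command:
  motion:
    - [0.1, [0, 0.02, 0.03], [0, 0, 0]]
    - [0.1, [0, -0.1, 0.068], [0, 0, 0]]
    - [0.1, [0, -0.1, 0.068], [0, 0, 0]]
    - [0.1, [0, -0.1, 0.068], [0, 0, 0]]
    - [0.1, [0, -0.1, 0.068], [0, 0, 0]]
    - [0.1, [0, -0.1, 0.068], [0, 0, 0]]
    - [0.1, [0, -0.1, 0.068], [0, 0, 0]]
    - [0.1, [0, -0.1, 0.068], [0, 0, 0]]

```text
time: 11.6
ee_pos: [0.5548, 0.1324, 0.0942]
tcp_rot: [-145.8, -0.0, 171.3]
wrist_force: [0.2, 0.1, -2.0]
opening: 0.0249
```

```bash
python3 - <<'E'
from st import *
print(edge())
t=viewer.camera("top");s=viewer.camera("scene")
cv2.imwrite("pics/p6.png",np.hstack([cv2.resize(t[150:260,220:330],None,fx=3.6,fy=3.6,interpolation=2),cv2.resize(s[200:310,280:390],None,fx=3.6,fy=3.6,interpolation=2)]))
E
```

```text
11.6 [ 26.6  26.2  14.2  99.4 -27.3  40.6] [0.5548 0.1324 0.0942] [-145.8   -0.   171.3] [ 0.2  0.1 -2. ] 0.02489241348059221
(array([0.54652757, 0.07796496, 0.01306572]), np.float64(-0.07452174146492349), np.float64(0.0007613837899055672))
```

View pics/p6.png

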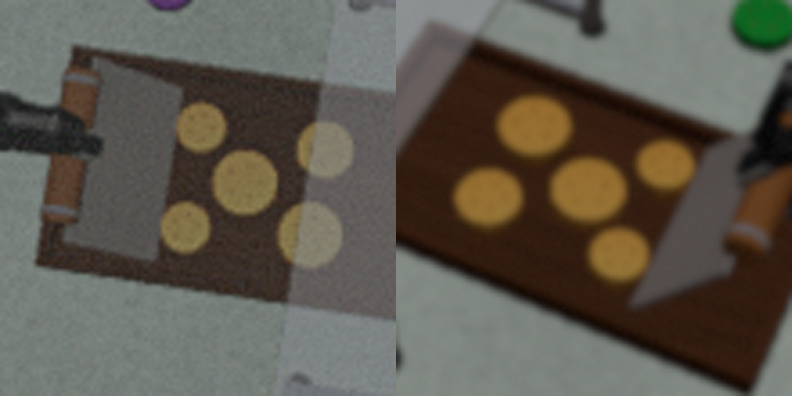

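The blade has picked up both rear biscuits, which are flat and sliding with it. I'll carry on.

Emit:
arm_command:
  motion:
    - [0.1, [0, -0.1, 0.068], [0, 0, 0]]
    - [0.1, [0, -0.1, 0.068], [0, 0, 0]]
    - [0.1, [0, -0.1, 0.068], [0, 0, 0]]
    - [0.1, [0, -0.1, 0.068], [0, 0, 0]]
    - [0.1, [0, -0.1, 0.068], [0, 0, 0]]
    - [0.1, [0, -0.1, 0.068], [0, 0, 0]]
    - [0.1, [0, -0.1, 0.068], [0, 0, 0]]
    - [0.1, [0, -0.1, 0.068], [0, 0, 0]]
    - [0.1, [0, -0.1, 0.068], [0, 0, 0]]
    - [0.1, [0, -0.1, 0.068], [0, 0, 0]]
    - [0.1, [0, -0.1, 0.068], [0, 0, 0]]
    - [0.1, [0, -0.1, 0.068], [0, 0, 0]]

```text
time: 13.2
ee_pos: [0.5417, 0.0463, 0.0941]
tcp_rot: [-145.8, -0.0, 171.3]
wrist_force: [-0.6, 0.6, -1.2]
opening: 0.0252
```

```bash
python3 - <<'E'
from st import *
print(edge())
t=viewer.camera("top");s=viewer.camera("scene")
cv2.imwrite("pics/p7.png",np.hstack([cv2.resize(t[150:260,250:360],None,fx=3.6,fy=3.6,interpolation=2),cv2.resize(s[190:300,250:360],None,fx=3.6,fy=3.6,interpolation=2)]))
E
```

```text
13.2 [ 19.9  18.6   4.6  93.9 -29.5  33.3] [0.5417 0.0463 0.0941] [-145.8   -0.   171.3] [-0.6  0.6 -1.2] 0.025231507006176213
(array([ 0.53335945, -0.00810062,  0.01296801]), np.float64(0.012545296918659537), np.float64(0.0006479838294144399))
```

View pics/p7.png

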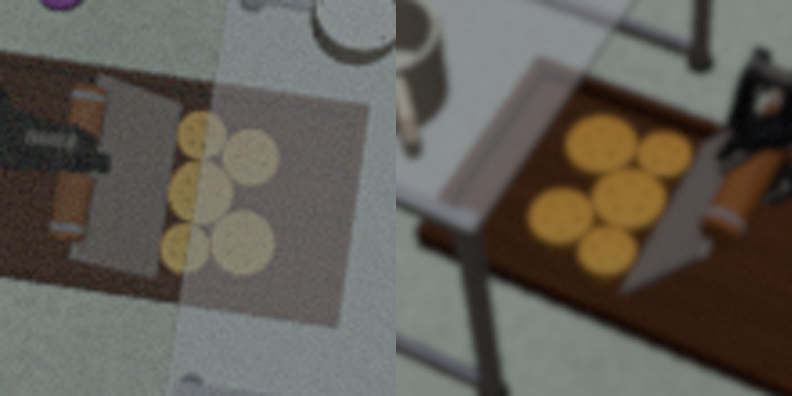

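All five now move as one flat group, and the front biscuits are about 50 mm from the lip. I'll advance 36 mm, then creep.

Emit:
arm_command:
  motion:
    - [0.1, [0, -0.1, 0.068], [0, 0, 0]]
    - [0.1, [0, -0.1, 0.068], [0, 0, 0]]
    - [0.1, [0, -0.1, 0.068], [0, 0, 0]]
    - [0.1, [0, -0.1, 0.068], [0, 0, 0]]
    - [0.1, [0, -0.1, 0.068], [0, 0, 0]]
    - [0.1, [0, 0, 0], [0, 0, 0]]

```text
time: 14.05
ee_pos: [0.5361, 0.0103, 0.0941]
tcp_rot: [-145.8, -0.0, 171.3]
wrist_force: [0.3, 0.6, -2.2]
opening: 0.0251
```

```bash
python3 - <<'E'
from st import *
print(edge(),o['wrist_force']@TX)
t=viewer.camera("top");s=viewer.camera("scene")
cv2.imwrite("pics/p8.png",np.hstack([cv2.resize(t[150:260,250:360],None,fx=3.6,fy=3.6,interpolation=2),cv2.resize(s[190:300,250:360],None,fx=3.6,fy=3.6,interpolation=2)]))
E
```

```text
14.05 [ 16.7  15.8   1.2  91.7 -30.5  29.9] [0.5361 0.0103 0.0941] [-145.8   -0.   171.3] [ 0.3  0.6 -2.2] 0.02512863986673317
(array([ 0.52780173, -0.04413306,  0.01303452]), np.float64(0.04900372720118337), np.float64(0.0005562975300940553)) -0.6227201480693879
```

View pics/p8.png

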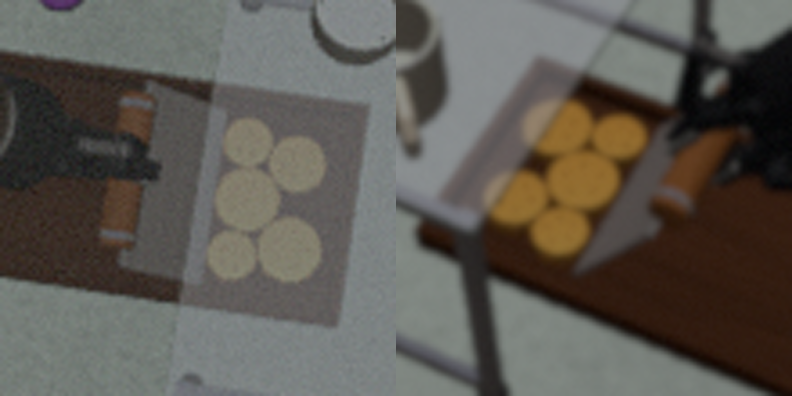

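Emit:
arm_command:
  motion:
    - [0.1, [0, -0.021, 0.014], [0, 0, 0]]
    - [0.1, [0, -0.021, 0.014], [0, 0, 0]]
    - [0.1, [0, -0.021, 0.014], [0, 0, 0]]
    - [0.1, [0, -0.021, 0.014], [0, 0, 0]]
    - [0.1, [0, -0.021, 0.014], [0, 0, 0]]
    - [0.1, [0, -0.021, 0.014], [0, 0, 0]]

```text
time: 14.9
ee_pos: [0.5349, 0.0018, 0.0941]
tcp_rot: [-145.8, -0.0, 171.3]
wrist_force: [0.2, -0.3, -1.2]
opening: 0.0249
```

Emit:
arm_command:
  motion:
    - [0.1, [0, -0.021, 0.014], [0, 0, 0]]
    - [0.1, [0, -0.021, 0.014], [0, 0, 0]]

```text
time: 15.15
ee_pos: [0.5345, -0.0012, 0.0941]
tcp_rot: [-145.8, -0.0, 171.3]
wrist_force: [-0.3, 0.7, -2.1]
opening: 0.0251
```

```bash
cat > ck.py <<'E'
from st import *
import sys
print(edge()[1],o['wrist_force']@TX)
t=viewer.camera("top");s=viewer.camera("scene")
cv2.imwrite(f"pics/{sys.argv[1]}.png",np.hstack([cv2.resize(t[165:245,280:360],None,fx=5,fy=5,interpolation=2),cv2.resize(s[190:270,245:325],None,fx=5,fy=5,interpolation=2)]))
E
python3 ck.py p9
```

```text
15.15 [ 15.7  14.9   0.2  90.9 -30.8  28.7] [ 0.5345 -0.0012  0.0941] [-145.8   -0.   171.3] [-0.3  0.7 -2.1] 0.025137472017959187
0.0605751405453266 -0.6616266530804916
```

View pics/p9.png

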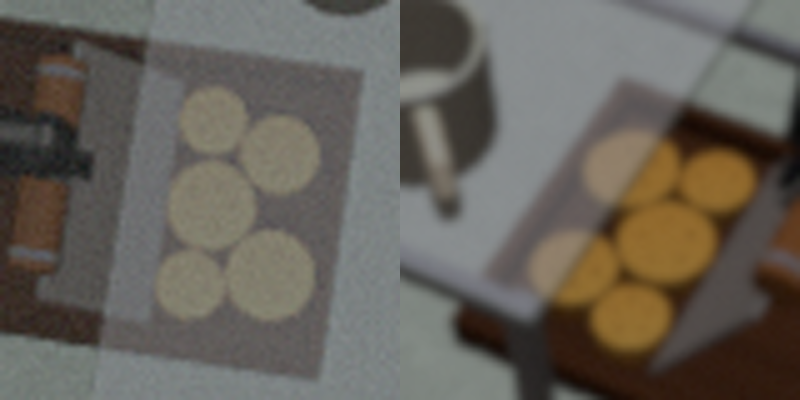

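The 52 mm biscuit, whose right edge is at x≈315, is almost at the lip. The 46 mm one is about 7 mm short. From here I go in millimetre steps, watching the force.

Emit:
arm_command:
  motion:
    - [0.1, [0, -0.014, 0.009], [0, 0, 0]]
    - [0.1, [0, -0.014, 0.009], [0, 0, 0]]

```text
time: 15.5
ee_pos: [0.5342, -0.003, 0.0941]
tcp_rot: [-145.9, -0.0, 171.3]
wrist_force: [1.2, 0.8, -2.8]
opening: 0.025
```

Emit:
arm_command:
  motion:
    - [0.1, [0, -0.014, 0.009], [0, 0, 0]]
    - [0.1, [0, -0.014, 0.009], [0, 0, 0]]

```text
time: 15.75
ee_pos: [0.5339, -0.0051, 0.0942]
tcp_rot: [-145.8, -0.0, 171.3]
wrist_force: [-0.1, 1.1, -2.8]
opening: 0.0249
```

```bash
python3 ck.py p10
```

```text
15.75 [ 15.3  14.6  -0.1  90.7 -30.9  28.3] [ 0.5339 -0.0051  0.0942] [-145.8   -0.   171.3] [-0.1  1.1 -2.8] 0.02490068448328993
0.06451050274370862 -1.072665780355734
```

View pics/p10.png

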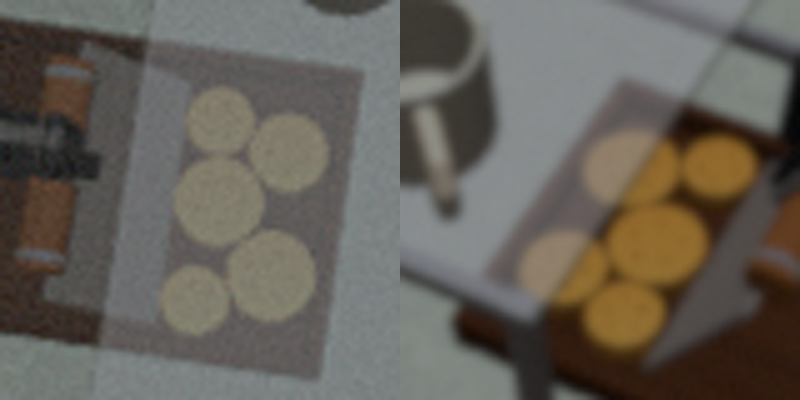

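Emit:
arm_command:
  motion:
    - [0.1, [0, -0.014, 0.009], [0, 0, 0]]
    - [0.1, [0, -0.014, 0.009], [0, 0, 0]]

```text
time: 16.1
ee_pos: [0.5336, -0.0071, 0.0942]
tcp_rot: [-145.8, -0.0, 171.3]
wrist_force: [0.3, 0.7, -1.5]
opening: 0.0251
```

Emit:
arm_command:
  motion:
    - [0.1, [0, -0.014, 0.009], [0, 0, 0]]
    - [0.1, [0, -0.014, 0.009], [0, 0, 0]]

```text
time: 16.35
ee_pos: [0.5333, -0.0088, 0.0942]
tcp_rot: [-145.9, -0.0, 171.3]
wrist_force: [0.7, 2.6, -3.3]
opening: 0.0246
```

```bash
python3 ck.py p11
```

```text
16.35 [ 15.   14.4  -0.4  90.4 -30.9  27.9] [ 0.5333 -0.0088  0.0942] [-145.9   -0.   171.3] [ 0.7  2.6 -3.3] 0.02463194796192373
0.06817015618497198 -2.7258203504193483
```

View pics/p11.png

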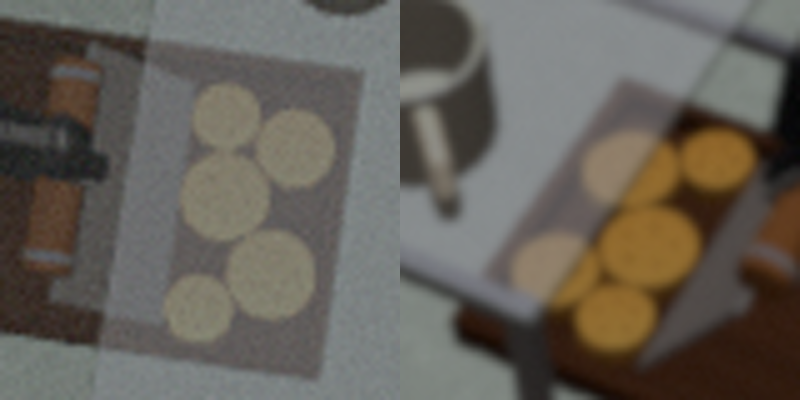

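The 46 mm biscuit is now at the lip as well and the force has risen to 2.7 N. One smaller step next.

Emit:
arm_command:
  motion:
    - [0.1, [0, -0.01, 0.007], [0, 0, 0]]
    - [0.1, [0, 0, 0], [0, 0, 0]]

```text
time: 16.7
ee_pos: [0.5332, -0.0096, 0.0943]
tcp_rot: [-145.9, -0.0, 171.3]
wrist_force: [-0.2, 3.5, -2.4]
opening: 0.0252
```

Emit:
arm_command:
  motion:
    - [0.1, [0, -0.01, 0.007], [0, 0, 0]]
    - [0.1, [0, 0, 0], [0, 0, 0]]

```text
time: 16.95
ee_pos: [0.5331, -0.0104, 0.0943]
tcp_rot: [-145.8, -0.0, 171.3]
wrist_force: [0.7, 3.5, -2.5]
opening: 0.0248
```

```bash
python3 ck.py p12
```

```text
16.95 [ 14.9  14.3  -0.6  90.3 -31.   27.7] [ 0.5331 -0.0104  0.0943] [-145.8   -0.   171.3] [ 0.7  3.5 -2.5] 0.024781663492749746
0.069892047879464 -3.599293610142683
```

View pics/p12.png

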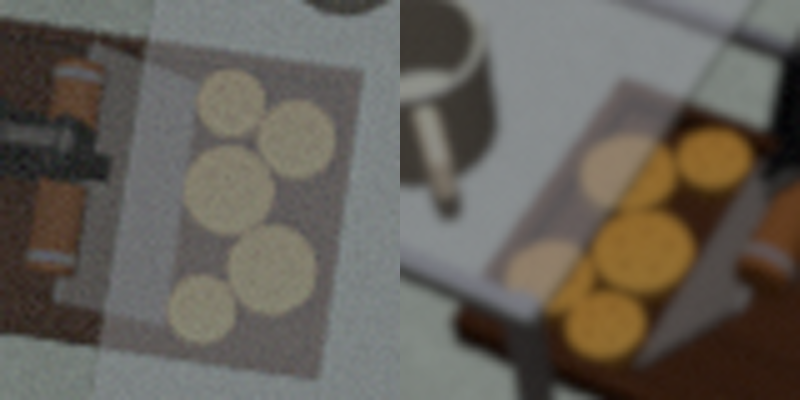

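The force is 3.5 N and the group is still yielding. The middle biscuit is wedging the others outward, and the 40 mm ones are 2–4 mm from the side lips. I'll continue in small steps.

Emit:
arm_command:
  motion:
    - [0.1, [0, -0.01, 0.007], [0, 0, 0]]
    - [0.1, [0, 0, 0], [0, 0, 0]]

```text
time: 17.3
ee_pos: [0.5328, -0.0113, 0.0943]
tcp_rot: [-145.8, -0.0, 171.3]
wrist_force: [0.0, 2.7, -2.1]
opening: 0.0247
```

Emit:
arm_command:
  motion:
    - [0.1, [0, -0.01, 0.007], [0, 0, 0]]
    - [0.1, [0, 0, 0], [0, 0, 0]]

```text
time: 17.55
ee_pos: [0.5328, -0.0121, 0.0943]
tcp_rot: [-145.8, -0.0, 171.3]
wrist_force: [-0.3, 1.5, -1.9]
opening: 0.0252
```

```bash
python3 ck.py p13
```

```text
17.55 [ 14.7  14.1  -0.7  90.3 -31.   27.6] [ 0.5328 -0.0121  0.0943] [-145.8   -0.   171.3] [-0.3  1.5 -1.9] 0.02520991084052127
0.07167477188865642 -1.451662426360566
```

View pics/p13.png

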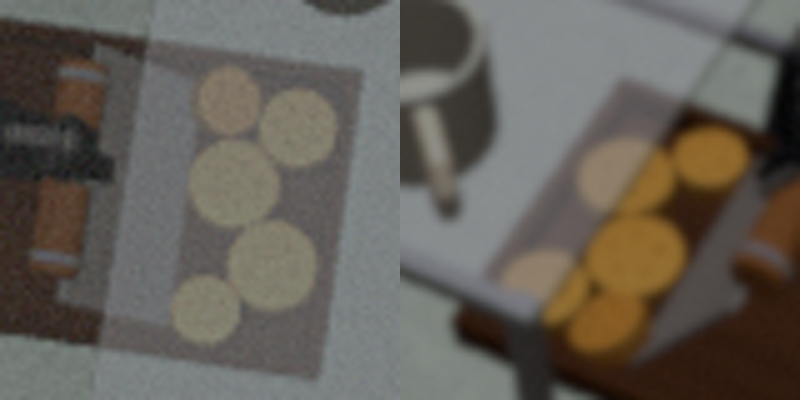

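The force dropped to 1.5 N, and the 40 mm biscuit at top-view (228,100) and scene (605,320) has darkened. It has probably started to tip on the blade, so I'll back off at once.

Emit:
arm_command:
  motion:
    - [0.1, [0, 0.02, -0.0135], [0, 0, 0]]
    - [0.1, [0, 0.04, -0.027], [0, 0, 0]]
    - [0.1, [0, 0.04, -0.027], [0, 0, 0]]
    - [0.1, [0, 0.04, -0.027], [0, 0, 0]]
    - [0.1, [0, 0, 0], [0, 0, 0]]

```text
time: 18.27
ee_pos: [0.5344, -0.0016, 0.0942]
tcp_rot: [-145.8, -0.0, 171.3]
wrist_force: [-0.4, -0.0, -2.8]
opening: 0.0249
```

```bash
python3 ck.py p14
```

```text
18.275 [ 15.7  14.9   0.2  90.9 -30.8  28.6] [ 0.5344 -0.0016  0.0942] [-145.8   -0.   171.3] [-0.4 -0.  -2.8] 0.024923034173156
0.06101692149225622 0.08965050874995963
```

View pics/p14.png

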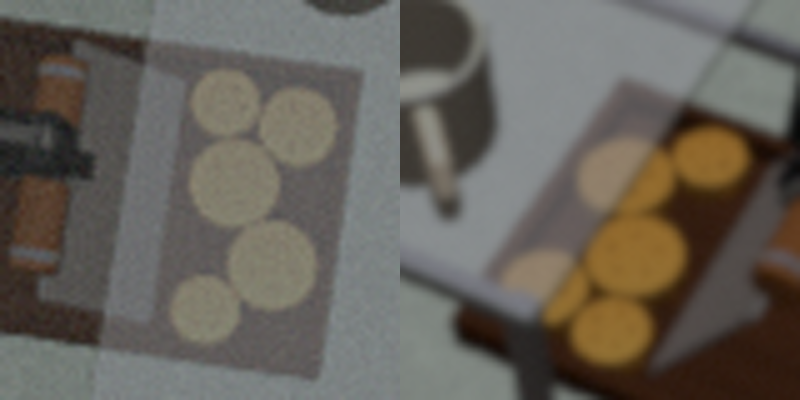

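The biscuit dropped flat again. The edge was pushing too low, so I'll raise the blade about 4.5 mm to push at mid height and re-press gently.

Emit:
arm_command:
  motion:
    - [0.1, [0, -0.042, -0.062], [0, 0, 0]]
    - [0.1, [0, -0.021, 0.014], [0, 0, 0]]
    - [0.1, [0, -0.021, 0.014], [0, 0, 0]]
    - [0.1, [0, -0.014, 0.009], [0, 0, 0]]
    - [0.1, [0, 0, 0], [0, 0, 0]]

```text
time: 19.0
ee_pos: [0.5337, -0.006, 0.0987]
tcp_rot: [-145.8, -0.0, 171.3]
wrist_force: [-0.1, -0.1, -2.0]
opening: 0.0248
```

```bash
python3 ck.py p15; python3 -c "
from h import *
print(edge())"
```

```text
19.0 [ 15.3  14.5   0.2  91.1 -30.9  28.2] [ 0.5337 -0.006   0.0987] [-145.8   -0.   171.3] [-0.1 -0.1 -2. ] 0.02484708381691041
0.06544671925271449 0.08265549671858802
(array([ 0.52537218, -0.06024739,  0.0176315 ]), np.float64(0.06530017140630882), np.float64(0.0005706203441700648))
```

View pics/p15.png

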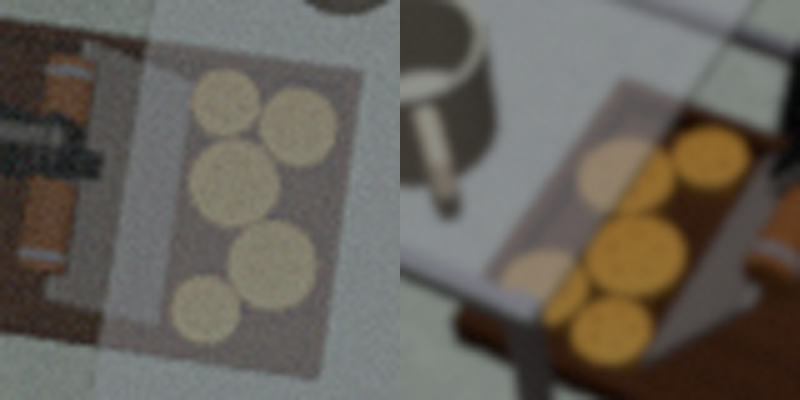

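Everything is flat and the blade is just about touching. Creeping on.

Emit:
arm_command:
  motion:
    - [0.1, [0, -0.014, 0.009], [0, 0, 0]]
    - [0.1, [0, -0.014, 0.009], [0, 0, 0]]
    - [0.1, [0, 0, 0], [0, 0, 0]]

```text
time: 19.48
ee_pos: [0.5335, -0.0078, 0.0988]
tcp_rot: [-145.9, -0.0, 171.3]
wrist_force: [-0.2, -0.3, -2.4]
opening: 0.0248
```

Emit:
arm_command:
  motion:
    - [0.1, [0, -0.01, 0.007], [0, 0, 0]]
    - [0.1, [0, 0, 0], [0, 0, 0]]

```text
time: 19.73
ee_pos: [0.5334, -0.0084, 0.0988]
tcp_rot: [-145.9, -0.0, 171.3]
wrist_force: [0.6, 0.8, -2.0]
opening: 0.0248
```

```bash
python3 ck.py p16
```

```text
19.725 [ 15.   14.3  -0.   90.9 -30.9  27.9] [ 0.5334 -0.0084  0.0988] [-145.9   -0.   171.3] [ 0.6  0.8 -2. ] 0.024800885767102265
0.06786029784862826 -0.8946974197176724
```

View pics/p16.png

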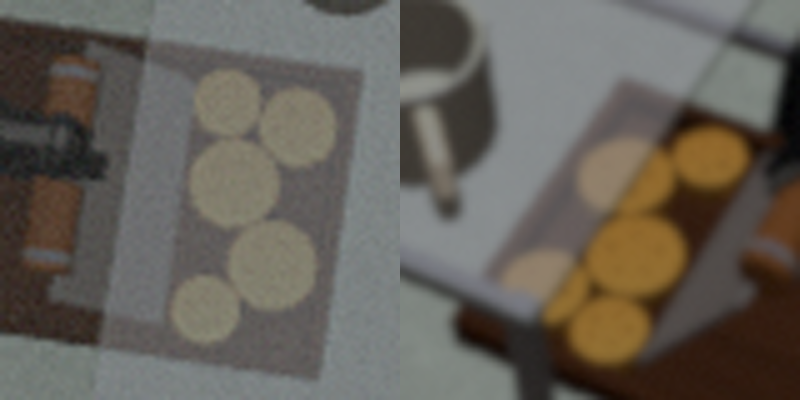

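Emit:
arm_command:
  motion:
    - [0.1, [0, -0.01, 0.007], [0, 0, 0]]
    - [0.1, [0, 0, 0], [0, 0, 0]]

```text
time: 20.08
ee_pos: [0.5333, -0.0091, 0.0988]
tcp_rot: [-145.9, 0.0, 171.3]
wrist_force: [0.4, 3.3, -2.5]
opening: 0.0248
```

Emit:
arm_command:
  motion:
    - [0.1, [0, -0.01, 0.007], [0, 0, 0]]
    - [0.1, [0, 0, 0], [0, 0, 0]]

```text
time: 20.32
ee_pos: [0.5332, -0.0098, 0.0988]
tcp_rot: [-145.9, 0.0, 171.3]
wrist_force: [0.6, 4.7, -1.5]
opening: 0.025
```

Emit:
arm_command:
  motion:
    - [0.1, [0, -0.01, 0.007], [0, 0, 0]]
    - [0.1, [0, 0, 0], [0, 0, 0]]

```text
time: 20.58
ee_pos: [0.5332, -0.0103, 0.0988]
tcp_rot: [-145.9, 0.0, 171.3]
wrist_force: [1.3, 5.5, -1.7]
opening: 0.0248
```

```bash
python3 ck.py p17
```

```text
20.575 [ 14.8  14.1  -0.2  90.8 -30.9  27.7] [ 0.5332 -0.0103  0.0988] [-145.9    0.   171.3] [ 1.3  5.5 -1.7] 0.024845526505001478
0.0697280315121928 -5.638290959224578
```

View pics/p17.png

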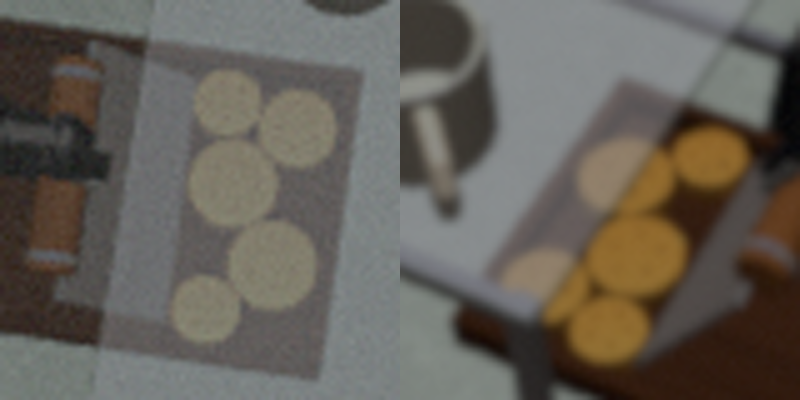

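The force rises steadily (3.3, 4.7, 5.6 N) with almost no advance, which is a firm stop. All five are flat and touching, so I'll withdraw.

Emit:
arm_command:
  motion:
    - [0.1, [0, 0.05, -0.034], [0, 0, 0]]
    - [0.1, [0, 0.15, -0.101], [0, 0, 0]]
    - [0.1, [0, 0.4, -0.27], [0, 0, 0]]
    - [0.1, [0, 0.4, -0.27], [0, 0, 0]]
    - [0.1, [0, 0.4, -0.27], [0, 0, 0]]
    - [0.1, [0, -0.19, -0.27], [0, 0, 0]]
    - [0.1, [0, -0.19, -0.27], [0, 0, 0]]
    - [0.1, [0, -0.19, -0.27], [0, 0, 0]]
    - [0.1, [0, -0.19, -0.27], [0, 0, 0]]
    - [0.1, [0, 0, 0], [0, 0, 0]]

```text
time: 21.92
ee_pos: [0.5487, 0.088, 0.1799]
tcp_rot: [-145.9, 0.2, 171.3]
wrist_force: [0.4, 0.2, -2.2]
opening: 0.0251
```

```bash
python3 - <<'E'
from st import *
print(edge())
W=REF+.09*Z-.025*CX+.003*CX*0
print(W,plan(W,RREF,8))
t=viewer.camera("top");s=viewer.camera("scene")
cv2.imwrite("pics/q1.png",np.hstack([cv2.resize(t[165:245,280:360],None,fx=5,fy=5,interpolation=2),cv2.resize(s[190:270,245:325],None,fx=5,fy=5,interpolation=2)]))
E
```

```text
21.925 [ 23.2  21.1  17.1 105.6 -28.5  37. ] [0.5487 0.088  0.1799] [-145.9    0.2  171.3] [ 0.4  0.2 -2.2] 0.025080516693972925
(array([0.54062516, 0.03367833, 0.09874545]), np.float64(-0.029850776184295113), np.float64(0.0015666491110476318))
[0.43924897 0.31933196 0.1745    ] [([0.3, 0.37, -0.24], [-0.01, -0.2, -0.29]), ([0.28, 0.38, -0.24], [-0.01, -0.2, -0.29]), ([0.26, 0.39, -0.25], [-0.01, -0.2, -0.29]), ([0.25, 0.4, -0.26], [-0.01, -0.2, -0.29]), ([0.23, 0.41, -0.26], [-0.01, -0.2, -0.29]), ([0.21, 0.41, -0.26], [-0.01, -0.2, -0.29]), ([0.19, 0.42, -0.27], [-0.01, -0.2, -0.29]), ([0.17, 0.42, -0.27], [-0.01, -0.2, -0.29])]
```

View pics/q1.png

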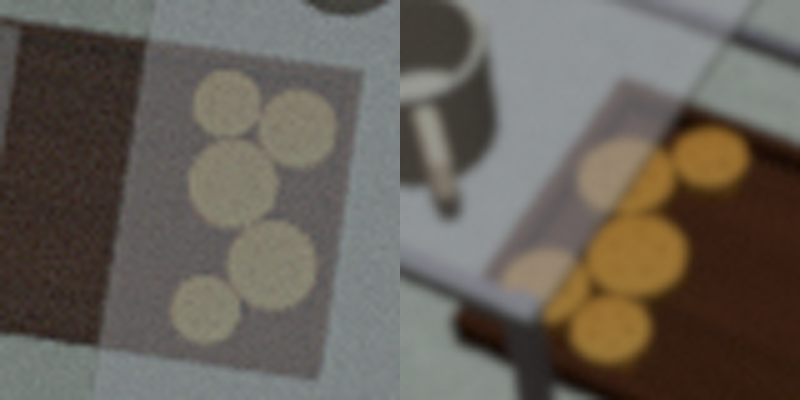

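The group stayed put, flat and touching, with its front against the lip. I'll take the scraper back above the caddy.

Emit:
arm_command:
  motion:
    - [0.1, [0.3, 0.37, -0.24], [-0.01, -0.2, -0.29]]
    - [0.1, [0.28, 0.38, -0.24], [-0.01, -0.2, -0.29]]
    - [0.1, [0.26, 0.39, -0.25], [-0.01, -0.2, -0.29]]
    - [0.1, [0.25, 0.4, -0.26], [-0.01, -0.2, -0.29]]
    - [0.1, [0.23, 0.41, -0.26], [-0.01, -0.2, -0.29]]
    - [0.1, [0.21, 0.41, -0.26], [-0.01, -0.2, -0.29]]
    - [0.1, [0.19, 0.42, -0.27], [-0.01, -0.2, -0.29]]
    - [0.1, [0.17, 0.42, -0.27], [-0.01, -0.2, -0.29]]
    - [0.1, [0, 0, 0], [0, 0, 0]]

```text
time: 23.15
ee_pos: [0.4383, 0.3209, 0.1711]
tcp_rot: [-146.2, 0.1, -171.6]
wrist_force: [-0.2, -0.3, -2.7]
opening: 0.0247
```

```bash
python3 - <<'E'
from st import *
W=REF+.09*Z-.025*CX
print("fix",plan(W,RREF,1)); print("down",plan(REF+.012*Z-.006*CX,RREF,5,W,RREF), plan(REF+.0005*Z-.001*CX,RREF,3,REF+.012*Z-.006*CX,RREF))
t=viewer.camera("top");s=viewer.camera("scene")
cv2.imwrite("pics/q2.png",np.hstack([cv2.resize(t[180:290,140:250],None,fx=3.6,fy=3.6,interpolation=2),cv2.resize(s[180:290,400:510],None,fx=3.6,fy=3.6,interpolation=2)]))
E
```

```text
23.15 [ 49.   23.9  19.5 109.1 -25.   45.9] [0.4383 0.3209 0.1711] [-1.462e+02  1.000e-01 -1.716e+02] [-0.2 -0.3 -2.7] 0.024712436775517984
fix [([-0.01, -0.05, -0.03], [0.01, -0.05, 0.01])]
down [([0.0, 0.09, 0.25], [0.0, 0.0, 0.0]), ([0.0, 0.09, 0.25], [0.0, 0.0, 0.0]), ([0.0, 0.09, 0.25], [0.0, 0.0, 0.0]), ([0.0, 0.09, 0.25], [0.0, 0.0, 0.0]), ([0.0, 0.09, 0.25], [0.0, 0.0, 0.0])] [([0.0, 0.01, 0.07], [0.0, 0.0, 0.0]), ([0.0, 0.01, 0.07], [0.0, 0.0, 0.0]), ([0.0, 0.01, 0.07], [0.0, 0.0, 0.0])]
```

View pics/q2.png

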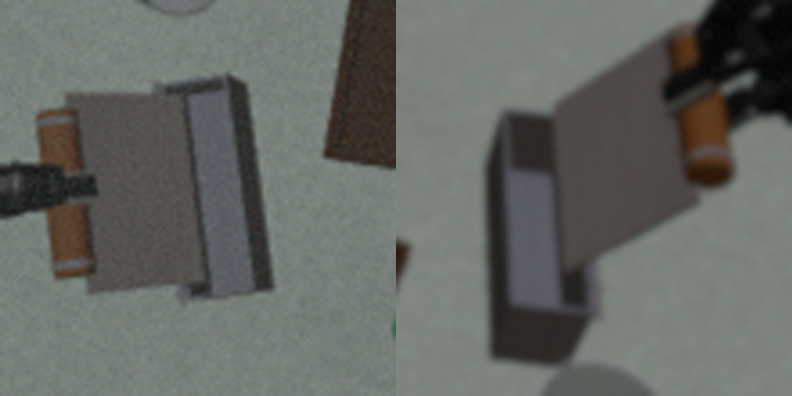

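The view matches the lift-out picture: the edge runs (188,95)–(204,285) over the pocket. I'll lower the scraper along the reverse path.

Emit:
arm_command:
  motion:
    - [0.1, [-0.01, -0.05, -0.03], [0.01, -0.05, 0.01]]
    - [0.1, [0, 0.09, 0.25], [0, 0, 0]]
    - [0.1, [0, 0.09, 0.25], [0, 0, 0]]
    - [0.1, [0, 0.09, 0.25], [0, 0, 0]]
    - [0.1, [0, 0, 0], [0, 0, 0]]

```text
time: 23.88
ee_pos: [0.442, 0.3057, 0.1279]
tcp_rot: [-146.1, 0.4, -171.7]
wrist_force: [-0.1, -0.4, -1.8]
opening: 0.0248
```

Emit:
arm_command:
  motion:
    - [0.1, [0, 0.09, 0.25], [0, 0, 0]]
    - [0.1, [0, 0.08, 0.22], [0, 0, 0]]
    - [0.1, [0, 0, 0], [0, 0, 0]]

```text
time: 24.25
ee_pos: [0.4431, 0.299, 0.0988]
tcp_rot: [-146.2, 0.4, -171.7]
wrist_force: [-0.3, -0.5, -2.5]
opening: 0.0249
```

```bash
python3 - <<'E'
from st import *
print(plan(REF+.004*Z,RREF,1),plan(REF,RREF,1))
t=viewer.camera("top");s=viewer.camera("scene")
cv2.imwrite("pics/q3.png",np.hstack([cv2.resize(t[180:290,140:250],None,fx=3.6,fy=3.6,interpolation=2),cv2.resize(s[180:290,400:510],None,fx=3.6,fy=3.6,interpolation=2)]))
E
```

```text
24.25 [ 47.4  22.5   9.7  99.9 -25.8  44.5] [0.4431 0.299  0.0988] [-146.2    0.4 -171.7] [-0.3 -0.5 -2.5] 0.02485147187567512
[([0.02, 0.04, 0.18], [-0.01, -0.02, -0.02])] [([0.02, 0.07, 0.24], [-0.01, -0.02, -0.02])]
```

View pics/q3.png

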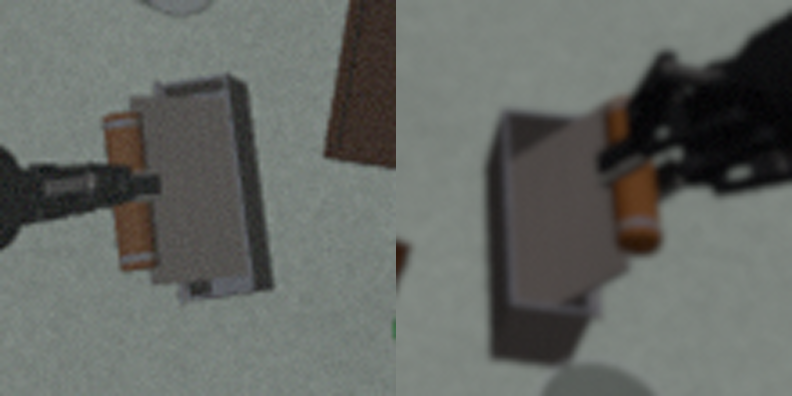

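The blade is in the pocket and leaning as it should. I'll seat it.

Emit:
arm_command:
  motion:
    - [0.1, [0.01, 0.02, 0.08], [0, 0, 0]]
    - [0.1, [0, 0.02, 0.08], [0, 0, 0]]
    - [0.1, [0, 0.01, 0.03], [0, 0, 0]]
    - [0.1, [0, 0, 0], [0, 0, 0]]

```text
time: 24.85
ee_pos: [0.4436, 0.2956, 0.0889]
tcp_rot: [-146.2, 0.5, -171.7]
wrist_force: [0.1, 0.0, -1.8]
opening: 0.0248
```

Emit:
arm_command:
  motion:
    - [0.1, [0, 0.01, 0.03], [0, 0, 0]]
    - [0.1, [0, 0, 0], [0, 0, 0]]

```text
time: 25.1
ee_pos: [0.4437, 0.2953, 0.0871]
tcp_rot: [-146.2, 0.5, -171.7]
wrist_force: [-0.1, -0.8, -1.9]
opening: 0.025
```

Emit:
arm_command:
  motion:
    - [0.1, [0, 0.01, 0.03], [0, 0, 0]]
    - [0.1, [0, 0, 0], [0, 0, 0]]

```text
time: 25.35
ee_pos: [0.4438, 0.2947, 0.0852]
tcp_rot: [-146.2, 0.5, -171.6]
wrist_force: [0.0, -0.0, -1.2]
opening: 0.0247
```

Emit:
arm_command:
  motion:
    - [0.1, [0, 0, 0.02], [0, 0, 0]]
    - [0.1, [0, 0, 0], [0, 0, 0]]

```text
time: 25.6
ee_pos: [0.4441, 0.2945, 0.0848]
tcp_rot: [-146.3, 0.5, -171.6]
wrist_force: [-0.3, 3.4, 2.8]
opening: 0.0248
```

The scraper is seated, with contact felt at the same height as at pick-up. I'll release.

Emit:
arm_command:
  motion:
    - [0.35, [0, 0, 0], [0, 0, 0]]
    - [0.45, [0, 0, 0], [0, 0, 0]]
    - [0.6, [0, 0, 0], [0, 0, 0]]
    - [0.6, [0, 0, 0], [0, 0, 0]]
    - [0.6, [0, 0, 0], [0, 0, 0]]
  newtons: 30

```text
time: 26.22
ee_pos: [0.4439, 0.2941, 0.0843]
tcp_rot: [-146.2, 0.5, -171.7]
wrist_force: [1.0, -0.1, -0.5]
opening: 0.0511
```

```bash
python3 - <<'E'
from st import *
t=viewer.camera("top");s=viewer.camera("scene")
cv2.imwrite("pics/q4.png",np.hstack([cv2.resize(t[180:290,140:250],None,fx=3.6,fy=3.6,interpolation=2),cv2.resize(s[180:290,400:510],None,fx=3.6,fy=3.6,interpolation=2)]))
E
```

```text
26.225 [ 47.1  22.2   7.8  98.  -26.   44.1] [0.4439 0.2941 0.0843] [-146.2    0.5 -171.7] [ 1.  -0.1 -0.5] 0.05113811116700838
```

View pics/q4.png

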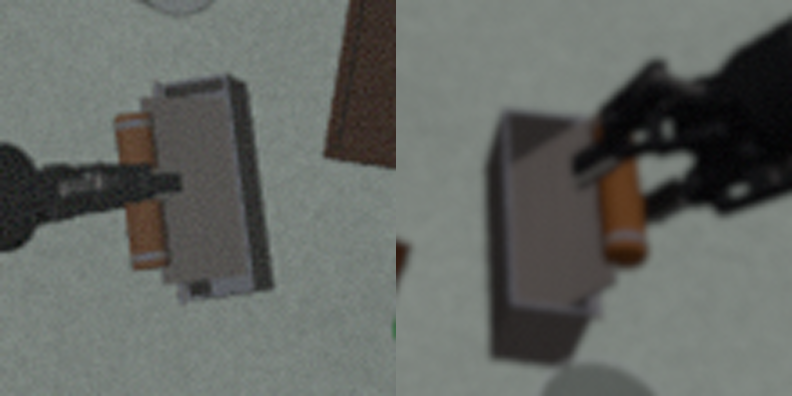

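The scraper rests as at the start and the jaws are clear of it. I'll retreat along the tool axis.

Emit:
arm_command:
  motion:
    - [0.6, [0, 0, -0.25], [0, 0, 0]]
    - [0.6, [0, 0, -0.5], [0, 0, 0]]
    - [0.6, [0, 0, -0.6], [0, 0, 0]]
    - [0.6, [0, 0, -0.6], [0, 0, 0]]
    - [0.6, [0, 0, 0], [0, 0, 0]]
    - [0.6, [0, 0, 0], [0, 0, 0]]

```text
time: 27.08
ee_pos: [0.4336, 0.3585, 0.1812]
tcp_rot: [-146.2, 0.5, -171.6]
wrist_force: [0.7, -0.9, -0.2]
opening: 0.0513
```

```bash
python3 - <<'E'
from st import *
cv2.imwrite("pics/f1.png",viewer.camera("top"));s=viewer.camera("scene");cv2.imwrite("pics/f2.png",s)
E
```

```text
27.075 [ 51.6  28.   26.1 112.4 -24.2  48.6] [0.4336 0.3585 0.1812] [-146.2    0.5 -171.6] [ 0.7 -0.9 -0.2] 0.0513135848258057
```

View pics/f1.png

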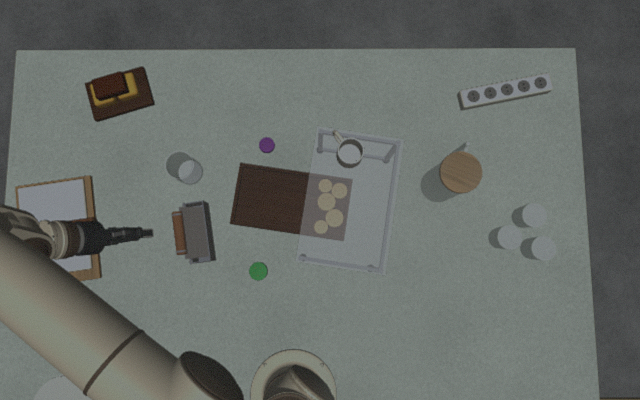

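View pics/f2.png

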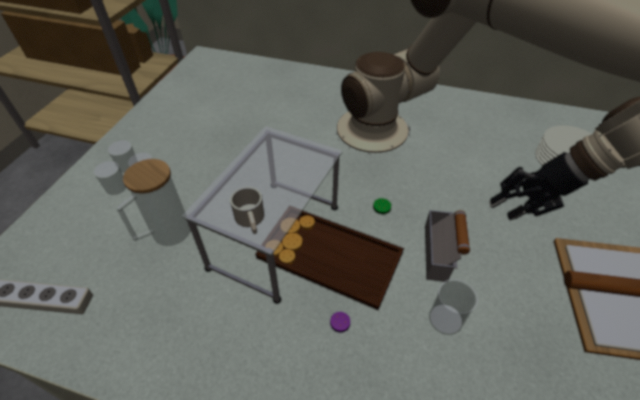

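The final views show the scraper back in the caddy, the five biscuits grouped at the lip, and the beaker, carafe and mug in place. Handing in.

```bash
python3 -c "
from workcell import bot
print(bot.job_done())"
```

```text
the job is handed in; nothing more can be done
None
```

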